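# Sort the pots onto their own plaster bats

## Robot

A 7-joint arm with a two-finger parallel gripper is mounted at the origin on the work surface. World frame = base frame: x ahead of the robot, y to its left, z up, the work surface at z = 0. Lengths are in m, angles in degrees, forces in N, time in s.
With the tool pointing down it reaches from about 0.425 to 0.875 m from the base axis. Payload 4.7 kg.
Tool frame: the origin (TCP) lies midway between the tips of the shut fingers; the grasp point (between the pads) lies 19 mm behind it; z points along the fingers, x is the direction in which the jaws open and shut, and the axes are right-handed (so a half turn about z gives the same grasp; the last joint's range is limited). The gripper opens to 87 mm and grips with 3 to 60 N. Pads are 19 mm wide; open, the fingers measure 117 mm over their backs; the gripper's body (75 mm by 190 mm) begins 51 mm behind the grasp point.
Start: joints at [-68.234, 18.392, -4.016, 83.108, 1.295, 78.541, -3.26], TCP at [0.233, 0.607, 0.184] pointing down, gripper open.
Joint ranges: [-163.93, 163.93], [-17.29, 119.83], [-79.2, 71.16], [3.27, 140.29], [-89.18, 269.18], [5.43, 117.66], [-154.24, 154.24]. Speed limits (degrees/s): [147.25, 147.25, 180, 180, 180, 180, 180].

## Interface

Orientations are given as [roll, pitch, yaw] about the fixed x, y, z axes, in that order (R = Rz(yaw) Ry(pitch) Rx(roll)).
In Python, from cell import telemetry, optics, env gives the robot as it stands.
- The arm moves only by the tool arm_command, never from a script. Its arguments are lists of equal length, an entry for each row: "translation": the shift along the tool's x, y, z in cm, a list of three; "twist": the turn about the tool's z in degrees. In form: {"translation": [[x, y, z], ...], "twist": [twist, ...]}. A call has 1 to 10 rows; each row shifts and turns the pose as measured when the row begins, along the tool's axes as they then stand; what a row does not reach is not made up. A row lasts 1/8 s, in which the tool goes at most 62.5 mm and 10.7 degrees, less where a joint would pass 70% of its speed; a pose out of reach is approached as far as the arm can. A call is refused whole if a number of a shift passes 6.25 or a number of a turn 10.7, either way. A call with a gripper value outside its range is refused whole. "grip" is the opening in per cent of the stroke, from 0 (shut) to 100 (fully open), set as the call begins (left out, the last holds). The fingers move at their own pace and stop on an object; "force" is the grip in N (left out, the last holds). Time passes only in rows, so rows that do not move let the fingers close. It gives the time, the measured TCP pose, the force and the opening at its end, in the units of the state.
- telemetry.get_obs(): the state, without advancing time (a new reading comes with each control period).
- optics.read_camera(name): name is "scene" or "side" or "wrist"; returns a dict with "img" (420x560x3 uint8, blue, green, red), "fx", "fy", "cx", "cy" (pixels), "extrinsics" (4x4, takes a point from camera to world coordinates); the wrist camera has in their place "hand_eye" (4x4, takes a point from camera to tool coordinates, whose origin is the TCP and whose axes are the tool frame's). Camera axes: x right, y up, looking along -z (the intrinsics and any distortion apply to the point x, -y, -z); pixel columns grow to the right and rows downward; lengths in m; the calibration is good to about 2 mm. A picture is of the moment at which its call begins: read the wrist's pose just before it. There is no depth.
- env.sign_off(): hands the job in, once; it reports no verdict.
The state is a dict: "time_s": time; "qpos": joint angles; "joint_velocities": joint speeds; "effort": joint torques, N m; "tool_pos": TCP position; "tool_rot": TCP orientation; "force": force on the tool from outside, world axes, zero at the start; "wrist_torque": the same for the moment, N m; "grip_width": finger opening in m.
Only numpy, scipy, OpenCV 4.12 (cv2) and the standard library are available. Lean on these libraries where they do the work, as an engineer would, in place of code of your own. Each camera call takes 0.05 s, during which the arm holds its last target. There are 200 camera calls.

## Task

The four clay pots on the bench all stand on the wrong plaster bats. Move each pot to the bat that has the pot's own outline (round, square, oblong, three-cornered), standing upright in the middle of it, the oblong one lying lengthwise along its bat; the empty slatted wooden stand is free to park a pot on meanwhile. Set the pots down without dropping or tipping any, and leave the glaze jar where it stands.

Things in the scene. Friction and masses are not known exactly. Their poses are not given: they have to be found in the camera images.
- pot_round: Round straight-sided cup, open at the top: 58 mm outside diameter (56 at the foot), 80 mm high, wall 4 mm. Plain red-brown fired clay, loose, about 0.2 kg; origin at its underside's centre, z up. Starts on a bat of another shape.
- pot_square: Square open planter, 56 x 56 mm (sides along its x and y axes), 66 mm high, wall 5 mm. Plain red-brown fired clay, loose, about 0.2 kg; origin at its underside's centre, z up. Starts on a bat of another shape.
- pot_oblong: Oblong open trough, 96 mm along its x axis, 46 mm along its y axis, 52 mm high, wall 5 mm. Plain red-brown fired clay, loose, about 0.2 kg; origin at its underside's centre, z up. Starts on a bat of another shape.
- pot_triangle: Three-cornered closed box, one piece, with an upright knob to lift it by: equal sides, blunt corners about 40 mm from the centre, one towards +x; flat top 34 mm above the origin; round knob on the z axis, 20 mm across, from 34 to 62 mm up. Plain red-brown fired clay, loose, about 0.2 kg; origin at its underside's centre, z up. Starts on a bat of another shape.
- bat_round: Round bat, 116 mm in diameter: home of the round cup. Pale plaster, 12 mm thick, lies fixed on the bench; origin at the centre of its underside, z up, its top 12 mm above the origin.
- bat_square: Square bat, 106 x 106 mm, sides along its x and y axes: home of the square planter. Pale plaster, 12 mm thick, lies fixed on the bench; origin at the centre of its underside, z up, its top 12 mm above the origin.
- bat_oblong: Oblong bat, 136 mm along its x axis, 80 mm along its y axis: home of the oblong trough. Pale plaster, 12 mm thick, lies fixed on the bench; origin at the centre of its underside, z up, its top 12 mm above the origin.
- bat_triangle: Three-cornered bat, equal-sided, corners about 80 mm from the centre, one of them towards +x: home of the three-cornered box. Pale plaster, 12 mm thick, lies fixed on the bench; origin at the centre of its underside, z up, its top 12 mm above the origin.
- stand: Low stand of three brown wooden slats, 116 x 116 mm, empty at the start, fixed on the bench; origin at the centre of its underside, its flat top 12 mm above the origin. A free spot for one pot in the meantime.
- glaze_jar: Amber screw-cap glaze jar with a paper label, 66 mm in diameter, 85 mm high, standing beyond the bats; not part of the job. Origin at the centre of its underside.
Mind the look-alikes: they are no part of the job. Leave any blue, green or turquoise look-alike of the pot_oblong alone.

How it is judged:
By the outcome, as a careful person would: the job done as asked, in the order asked, and still so for the second after the job is handed in, with the robot touching nothing.
It also fails if it takes over 128 s, if anything falls off the work surface, if the arm or the gripper's body presses on something with over 40 N, if the wrist force passes 120 N, or if a joint passes its speed limit or range.

## Working session

There is one attempt and no reset: what is moved stays moved. The work goes in short steps, Python scripts to look and compute and a tool call to move; the robot and the scene stay as the last step left them, time stands still between calls to the robot, and variables do not carry over. Pictures are saved under pics/ and viewed, about 12 in all and at most 16, crops included, and the job is handed in when it is done.

Besides the shell and the picture viewer there is one more tool, called by a JSON object that holds its "name" and its "arguments". arm_command: Moves the arm, as the interface text tells. Its arguments: {"type":"object","properties":{"translation":{"type":"array","items":{"type":"array","items":{"type":"number"}}},"twist":{"type":"array","items":{"type":"number"}},"grip":{"type":"number"},"force":{"type":"number"}},"required":["translation","twist"]}

```bash
mkdir -p pics; ls
python3 - <<'E'
from cell import telemetry, optics
import cv2
o=telemetry.get_obs(); print(o)
for n in("scene","side","wrist"):
    c=optics.read_camera(n); cv2.imwrite(f"pics/{n}0.png",c["img"])
    print(n,{k:v for k,v in c.items() if k!="img"})
E
```

```text
pics
{'time_s': 0.0, 'qpos': array([-68.23385676,  18.44001506,  -4.01489033,  83.17547912,
         1.29317753,  78.54061647,  -3.25965068]), 'joint_velocities': array([-0.05255161,  0.06083817,  0.1731582 , -0.00617702, -0.06076391,
       -0.08687715, -0.08827765]), 'effort': array([ 1.41446471e-04, -4.91282523e+01, -4.03810563e-01, -3.12535608e+01,
       -6.40455913e-02,  4.35870280e-02,  1.48503505e-04]), 'tool_pos': array([0.23231694, 0.60638773, 0.1832456 ]), 'tool_rot': array([1.79995810e+02, 1.10970762e-01, 6.90429923e+01]), 'force': array([ 0.51657312, -0.60158384,  0.0462343 ]), 'wrist_torque': array([ 0.00249215, -0.05000905, -0.01720102]), 'grip_width': 0.08701120676047176}
scene {'fx': 462.36533732914165, 'fy': 462.36533732914165, 'cx': 273.2862939987329, 'cy': 218.61070236125667, 'extrinsics': array([[ 0.00657172, -0.53151184,  0.84702537,  1.54465846],
       [ 0.99982599, -0.01129601, -0.01484553, -0.06877104],
       [ 0.01745858,  0.84697554,  0.53134512,  0.65704336],
       [ 0.        ,  0.        ,  0.        ,  1.        ]])}
side {'fx': 511.8040450856987, 'fy': 511.8040450856987, 'cx': 283.4113228280207, 'cy': 206.6603702692127, 'extrinsics': array([[-0.99650373,  0.05474558, -0.06311288,  0.52497148],
       [-0.08353964, -0.66376008,  0.74326555,  0.86372815],
       [-0.0012013 ,  0.74593932,  0.66601282,  0.89923394],
       [ 0.        ,  0.        ,  0.        ,  1.        ]])}
wrist {'fx': 296.6622302582011, 'fy': 296.6622302582011, 'cx': 276.5179933467382, 'cy': 210.88706747312006, 'hand_eye': array([[ 9.99999849e-01,  5.13502350e-05,  5.46732735e-04,
        -3.42494990e-04],
       [ 1.94063123e-04, -9.64421260e-01, -2.64370186e-01,
        -7.23904423e-02],
       [ 5.13705202e-04,  2.64370253e-01, -9.64421125e-01,
        -2.00930753e-01],
       [ 0.00000000e+00,  0.00000000e+00,  0.00000000e+00,
         1.00000000e+00]])}
```

View pics/scene0.png

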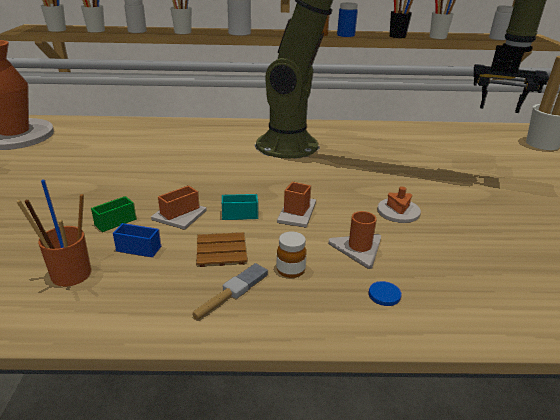

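View pics/side0.png

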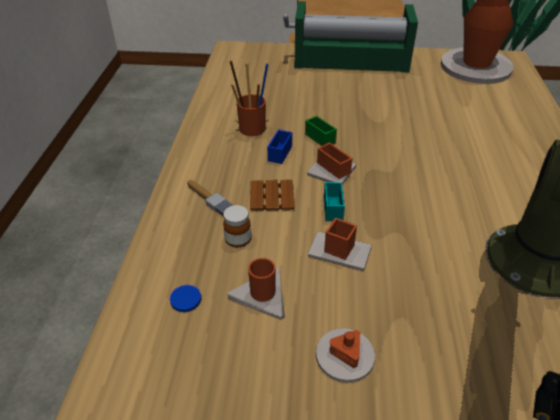

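The scene view shows these pots and bats:
- oblong pot (179,203) on the square bat
- square pot (297,198) on the oblong bat
- round pot (362,232) on the triangular bat
- triangular pot (400,200) on the round bat
- stand at (221,249), jar at (291,255)

The look-alike troughs are green (114,213), blue (137,240) and turquoise (240,207). Only the trough at (179,203) is red-brown clay, so it fits the description.

```bash
cat > h.py <<'E'
import numpy as np, cv2
from scipy.optimize import minimize
from scipy.spatial.transform import Rotation as R
from cell import telemetry, optics
def snap(n):
    o=telemetry.get_obs(); c=optics.read_camera(n)
    if n=="wrist":
        T=np.eye(4); T[:3,:3]=R.from_euler("xyz",o["tool_rot"],degrees=True).as_matrix(); T[:3,3]=o["tool_pos"]
        c["E"]=T@c["hand_eye"]
    else: c["E"]=c["extrinsics"]
    h=cv2.cvtColor(c["img"],cv2.COLOR_BGR2HSV); c["hsv"]=h; return c
def proj(c,P):
    p=(np.atleast_2d(P)-c["E"][:3,3])@c["E"][:3,:3]
    return np.c_[c["cx"]+c["fx"]*p[:,0]/-p[:,2], c["cy"]-c["fy"]*p[:,1]/-p[:,2]]
def ray(c,u,v,z):
    d=c["E"][:3,:3]@[(u-c["cx"])/c["fx"],-(v-c["cy"])/c["fy"],-1]; o=c["E"][:3,3]
    return o+d*(z-o[2])/d[2]
a=np.radians
def circ(r): t=a(np.arange(0,360,6)); return np.c_[r*np.cos(t),r*np.sin(t)]
def rect(x,y): return np.array([[x,y],[-x,y],[-x,-y],[x,-y]])/2
def tri(r,cut=0):   # corners at r from the centre, tips blunted
    V=[np.array([np.cos(a(k)),np.sin(a(k))]) for k in(0,120,240)]
    if not cut: return np.array(V)*r
    # blunt: sharp radius r+cut, chamfered at r
    w=cut*np.tan(a(30)) 
    w=cut*np.tan(a(30)); return np.array([q for v in V for q in (v*r-np.array([-v[1],v[0]])*w, v*r+np.array([-v[1],v[0]])*w)])
M={"pot_round":[(circ(.0285),0,.08)],"pot_square":[(rect(.056,.056),0,.066)],"pot_oblong":[(rect(.096,.046),0,.052)],
"pot_triangle":[(tri(.040,.006),0,.034),(circ(.010),.034,.062)],
"bat_round":[(circ(.058),0,.012)],"bat_square":[(rect(.106,.106),0,.012)],"bat_oblong":[(rect(.136,.080),0,.012)],"bat_triangle":[(tri(.080,.003),0,.012)],"stand":[(rect(.116,.116),0,.012)]}
S=4
def sil(c,n,x,y,yaw,z,shape):
    m=np.zeros((shape[0]*S,shape[1]*S),np.uint8); Rz=np.array([[np.cos(yaw),-np.sin(yaw)],[np.sin(yaw),np.cos(yaw)]])
    for poly,z0,z1 in M[n]:
        q=poly@Rz.T+[x,y]
        P=proj(c,np.r_[np.c_[q,np.full(len(q),z+z0)],np.c_[q,np.full(len(q),z+z1)]])*S+S/2-.5
        cv2.fillConvexPoly(m,cv2.convexHull(np.round(P).astype(np.int32)),1)
    return m
def fit(views,n,x0,z,yaws=(0,30,60,90,120,150),box=None):
    """views: list of (cam, mask uint8, ignore mask or None)"""
    V=[]
    for c,m,ig in views:
        u,v=proj(c,[x0[0],x0[1],z+.03])[0]; r=int(box or 75)
        u0,u1,v0,v1=max(0,int(u)-r),min(560,int(u)+r),max(0,int(v)-r),min(420,int(v)+r)
        cc=dict(c); cc["cx"]=c["cx"]-u0; cc["cy"]=c["cy"]-v0
        up=lambda k: cv2.resize(k[v0:v1,u0:u1],None,fx=S,fy=S,interpolation=cv2.INTER_NEAREST)
        V.append((cc,up(m),None if ig is None else up(ig),(v1-v0,u1-u0)))
    def cost(p):
        t=0
        for c,m,ig,sh in V:
            s=sil(c,n,p[0]/1e3,p[1]/1e3,a(p[2]),z,sh); w=1 if ig is None else 1-ig
            t+=1-(s&m&w).sum(dtype=float)/max(1,((s|m)*w).sum(dtype=float))
        return t/len(V)
    best=None
    for y in yaws:
        p0=np.array([x0[0]*1e3,x0[1]*1e3,y]); 
        r=minimize(cost,p0,method="Nelder-Mead",options=dict(initial_simplex=np.r_[[p0],p0+np.diag([12,12,15])],xatol=.1,fatol=1e-4,maxiter=120))
        if best is None or r.fun<best.fun: best=r
    return best.x,best.fun
E
python3 - <<'E'
from h import *
c=snap("scene"); s=snap("side")
for nm,u,v in [("obl",180,208),("oblin",178,196),("sq",297,205),("rd",362,240),("tri",400,208),("stand",221,252),("table",330,290),("batsq",160,216),("batrd",380,212),("battri",340,244),("batob",285,215)]:
    print(nm,c["hsv"][v,u],ray(c,u,v,.03).round(3))
for nm,u,v in [("obl",340,164),("sq",340,245),("rd",262,285),("tri",345,355),("stand",272,195),("table",150,350),("batsq",320,172),("batrd",325,365),("battri",240,294),("batob",358,252)]:
    print(nm,s["hsv"][v,u],ray(s,u,v,.03).round(3))
w=optics.read_camera("wrist")
E
```

```text
obl [ 10 177  91] [ 0.498 -0.296  0.03 ]
oblin [ 13 212  84] [ 0.434 -0.312  0.03 ]
sq [ 14 246  87] [0.475 0.013 0.03 ]
rd [ 13 200  92] [0.637 0.16  0.03 ]
tri [ 11 191 108] [0.484 0.288 0.03 ]
stand [ 15 179  54] [ 0.691 -0.172  0.03 ]
table [ 20 123 129] [0.819 0.064 0.03 ]
batsq [ 14  24 159] [ 0.539 -0.341  0.03 ]
batrd [ 9 23 77] [0.506 0.23  0.03 ]
battri [ 16  25 156] [0.654 0.105 0.03 ]
batob [ 19  23 158] [ 0.527 -0.021  0.03 ]
obl [  8 196  95] [ 0.464 -0.299  0.03 ]
sq [  8 200  70] [0.463 0.018 0.03 ]
rd [  8 196  73] [0.632 0.153 0.03 ]
tri [  8 194  83] [0.453 0.311 0.03 ]
stand [ 13 188 103] [ 0.641 -0.15   0.03 ]
table [ 18 120 160] [0.831 0.331 0.03 ]
batsq [ 10  20 150] [ 0.519 -0.258  0.03 ]
batrd [ 12  24 158] [0.491 0.336 0.03 ]
battri [  9  22 153] [0.677 0.181 0.03 ]
batob [ 12  22 152] [0.422 0.037 0.03 ]
```

{"name": "arm_command", "arguments": {"translation": [[0, 0, -2], [0, 0, -2]], "twist": [0, 0]}}

```text
time_s: 0.55
tool_pos: [0.2321, 0.6059, 0.2246]
tool_rot: [180.0, 0.2, 69.0]
force: [-0.0, 0.6, -0.8]
grip_width: 0.087
```

```bash
cat >> h.py <<'E'
def clay(c):
    h=c["hsv"]; m=((h[...,0]<17)&(h[...,1]>155)&(h[...,2]>25)).astype(np.uint8); return cv2.morphologyEx(m,cv2.MORPH_CLOSE,np.ones((3,3),np.uint8))
def pale(c):
    h=c["hsv"]; return ((h[...,1]<60)&(h[...,2]>55)).astype(np.uint8)
def near(c,m,xy,z):
    n,l,st,ce=cv2.connectedComponentsWithStats(m); u=proj(c,[*xy,z])[0]
    k=[i for i in range(1,n) if st[i,4]>60]; i=min(k,key=lambda i:np.hypot(*(np.argwhere(l==i)[:,::-1]-u).T).min()); return (l==i).astype(np.uint8)
def pots(cs,n,xy,z,**k): return fit([(c,near(c,clay(c),xy,z+.03),None) for c in cs],n,xy,z,**k)
def bats(cs,n,xy,**k):
    V=[]
    for c in cs:
        cl=near(c,clay(c),xy,.03); p=pale(c); ig=cv2.dilate(cl,np.ones((3,3),np.uint8)); 
        j=near(c,p|ig,xy,.012); V.append((c,j&(1-ig),ig))
    return fit(V,n,xy,0,**k)
E
python3 - <<'E'
from h import *
c=snap("scene"); s=snap("side")
P={"pot_oblong":(.465,-.30),"pot_square":(.46,.016),"pot_round":(.63,.155),"pot_triangle":(.455,.30)}
B={"bat_square":(.465,-.30),"bat_oblong":(.46,.016),"bat_triangle":(.63,.155),"bat_round":(.455,.30)}
for nm,cs in(("scene",[c]),("side",[s]),("both",[c,s])):
    for n,x in P.items(): p,f=pots(cs,n,x,.012); print(nm,n,p.round(1),round(f,3))
    for n,x in B.items(): p,f=bats(cs,n,x); print(nm,n,p.round(1),round(f,3))
for cam,cs in(("scene",c),("side",s)):
    m=near(cs,clay(cs)|(((cs["hsv"][...,0]<18)&(cs["hsv"][...,1]>150)).astype(np.uint8)),(.665,-.16),.012)
    m=cv2.morphologyEx(m,cv2.MORPH_CLOSE,np.ones((7,7),np.uint8)); print(cam,fit([(cs,m,None)],"stand",(.665,-.16),0))
E
```

```text
scene pot_oblong [ 479.4 -302.4  -47.3] 0.057
scene pot_square [464.3  12.2  70. ] 0.055
scene pot_round [630.  158.3  12.1] 0.072
scene pot_triangle [449.3 296.5   6.2] 0.177
scene bat_square [ 481.5 -304.7  -25.4] 0.065
scene bat_oblong [459.9  13.5 165.5] 0.07
scene bat_triangle [631.7 157.2   9.9] 0.056
scene bat_round [450.5 296.   12.8] 0.062
side pot_oblong [ 481.1 -307.4  129. ] 0.081
side pot_square [464.    8.7  72.5] 0.086
side pot_round [633.  152.8   7.4] 0.115
side pot_triangle [448.6 290.8  -6.6] 0.23
side bat_square [ 485.2 -312.8   69. ] 0.151
side bat_oblong [462.6   9.4 165. ] 0.067
side bat_triangle [632.4 154.3   9.8] 0.073
side bat_round [451.7 291.8   8.5] 0.072
both pot_oblong [ 480.9 -304.   131.6] 0.085
both pot_square [464.   11.4  72.6] 0.078
both pot_round [631.9 156.9   3.5] 0.1
both pot_triangle [448.2 295.4 120.5] 0.22
both bat_square [ 483.4 -306.9  -25.6] 0.162
both bat_oblong [461.8  12.4 165.4] 0.098
both bat_triangle [632.3 155.9 129.5] 0.08
both bat_round [451.4 294.2  10. ] 0.077
scene (array([ 643.02159797, -177.03934492,   96.0497844 ]), np.float64(0.07646967581821007))
side (array([ 645.52852515, -183.92690121,    4.75407606]), np.float64(0.06859056707652778))
```

{"name": "arm_command", "arguments": {"translation": [[-3.5, 4.7, 0], [-3.5, 4.7, 0], [-3.5, 4.7, 0], [-3.5, 4.7, 0], [-3.5, 4.7, 0], [-3.5, 4.7, 0], [0, 0, 0], [0, 0, 0]], "twist": [0, 0, 0, 0, 0, 0, 0, 0]}}

```text
time_s: 1.65
tool_pos: [0.4264, 0.3031, 0.2273]
tool_rot: [180.0, -0.4, 69.1]
force: [-0.2, 0.9, -0.2]
grip_width: 0.0868
```

```bash
cat >> h.py <<'E'
def goto(x,y,z,yaw=None):
    """print twist (deg) then shift (cm) in tool axes after that twist; x,y,z in mm"""
    o=telemetry.get_obs(); p=o["tool_pos"]*1e3; y0=o["tool_rot"][2]; 
    yaw=y0 if yaw is None else y0+(yaw-y0+90)%180-90
    Y=a(yaw); d=np.array([x,y,z])-p
    print("twist",round(y0-yaw,1),"-> shift",(np.array([d[0]*np.cos(Y)+d[1]*np.sin(Y),d[0]*np.sin(Y)-d[1]*np.cos(Y),-d[2]])/10).round(2),"at",p.round(1),"yaw",round(y0,1),"q7",o["qpos"][6].round(0),"t",o["time_s"].round(1))
E
python3 - <<'E'
from h import *
w=snap("wrist"); cv2.imwrite("pics/w1.png",w["img"])
P={"pot_round":(.631,.157),"pot_triangle":(.449,.294)}; B={"bat_triangle":(.632,.156),"bat_round":(.451,.294)}
for n,x in P.items(): p,f=pots([w],n,x,.012,box=130); print(n,p.round(1),round(f,3),proj(w,[*x,.012]))
for n,x in B.items(): p,f=bats([w],n,x,box=130); print(n,p.round(1),round(f,3))
goto(449,294,150)
E
```

```text
pot_round [585.5 190.3  38.4] 0.811 [[236.91165472 329.92436777]]
pot_triangle [449.3 295.  121.5] 0.183 [[275.45595465 199.22937993]]
bat_triangle [631.7 157.2 130.1] 0.49
bat_round [451.6 294.8   6.7] 0.033Traceback (most recent call last):
  File "<stdin>", line 6, in <module>
  File "h.py", line 78, in goto
    print("twist",round(y0-yaw,1),"-> shift",(np.array([d[0]*np.cos(Y)+d[1]*np.sin(Y),d[0]*np.sin(Y)-d[1]*np.cos(Y),-d[2]])/10).round(2),"at",p.round(1),"yaw",round(y0,1),"q7",o["qpos"][6].round(0),"t",o["time_s"].round(1))
                                                                                                                                                                                                          ^^^^^^^^^^^^^^^^^
AttributeError: 'float' object has no attribute 'round'
```

View pics/w1.png

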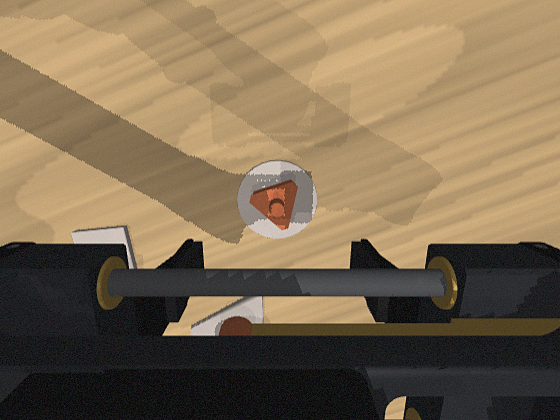

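The wrist view shows the triangular pot at (275,203) in the middle of the round bat, with its knob at about (277,208). The fingers frame it correctly. Next I'll approach the knob.

```bash
sed -i 's/o\["qpos"\]\[6\].round(0)/round(float(o["qpos"][6]))/; s/o\["time_s"\].round(1)/round(o["time_s"],1)/' h.py
python3 - <<'E'
from h import *
w=snap("wrist"); i=cv2.resize(w["img"][140:260,210:350],None,fx=5,fy=5,interpolation=cv2.INTER_NEAREST)
u,v=(proj(w,[.4495,.2948,.074])[0]-[210,140])*5; cv2.circle(i,(int(u),int(v)),3,(255,0,0),-1)
u,v=(proj(w,[.4495,.2948,.046])[0]-[210,140])*5; cv2.circle(i,(int(u),int(v)),3,(0,255,0),-1)
cv2.imwrite("pics/w1c.png",i); goto(449.5,295,120)
E
```

```text
twist 0.0 -> shift [ 0.05  2.45 10.72] at [426.5 303.2 227.2] yaw 69.2 q7 31 t 1.8
```

View pics/w1c.png

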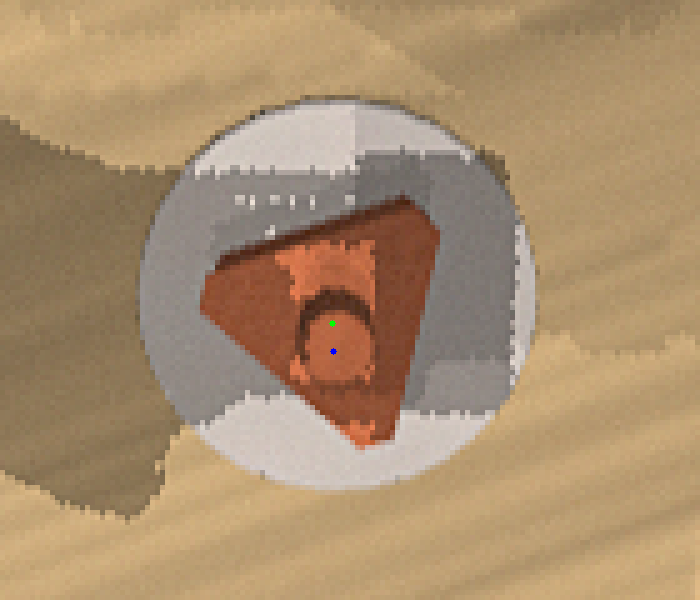

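{"name": "arm_command", "arguments": {"translation": [[0.1, 2.5, 0], [0, 0, 5], [0, 0, 5], [0, 0, 4], [0, 0, 0], [0, 0, 0]], "twist": [0, 0, 0, 0, 0, 0], "grip": 60}}

```text
time_s: 2.5
tool_pos: [0.4478, 0.3069, 0.0859]
tool_rot: [179.9, -0.7, 70.2]
force: [0.6, 0.0, 0.9]
grip_width: 0.0527
```

```bash
python3 -c "
from h import *
goto(450,295.5,51)"
```

```text
twist 0.0 -> shift [-1.    0.59  3.49] at [447.8 306.9  85.9] yaw 70.2 q7 35 t 2.5
```

{"name": "arm_command", "arguments": {"translation": [[-1.0, 0.6, 0], [0, 0, 0], [0, 0, 1.5], [0, 0, 0]], "twist": [0, 0, 0, 0]}}

```text
time_s: 3.0
tool_pos: [0.4529, 0.2969, 0.0746]
tool_rot: [179.7, -1.1, 70.2]
force: [0.3, -0.1, -0.4]
grip_width: 0.0523
```

```bash
python3 -c "
from h import *
goto(450,295.5,51)"
```

```text
twist 0.0 -> shift [-0.23 -0.23  2.36] at [452.9 296.9  74.6] yaw 70.2 q7 36 t 3.0
```

{"name": "arm_command", "arguments": {"translation": [[-0.2, -0.2, 1.2], [0, 0, 1.2], [0, 0, 0], [0, 0, 0]], "twist": [0, 0, 0, 0]}}

```text
time_s: 3.5
tool_pos: [0.4498, 0.2958, 0.0479]
tool_rot: [179.7, -1.0, 70.2]
force: [-0.1, -0.3, -0.1]
grip_width: 0.052
```

```bash
python3 -c "
from h import *
goto(450,295.5,51)
w=snap('wrist'); cv2.imwrite('pics/w2.png',w['img'][:300,100:460])"
```

```text
twist 0.0 -> shift [-0.02  0.03 -0.31] at [449.8 295.8  47.9] yaw 70.2 q7 36 t 3.5
```

View pics/w2.png

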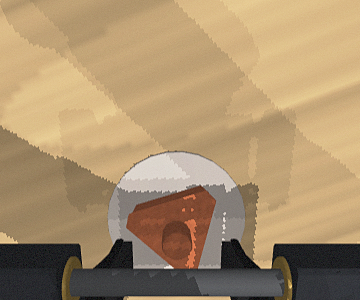

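The knob sits midway between the fingers at crop (177,240), so I'll grip and lift.

{"name": "arm_command", "arguments": {"translation": [[0, 0, -0.2], [0, 0, 0], [0, 0, 0], [0, 0, 0], [0, 0, 0], [0, 0, 0]], "twist": [0, 0, 0, 0, 0, 0], "grip": 0, "force": 20}}

```text
time_s: 4.3
tool_pos: [0.4505, 0.2963, 0.0512]
tool_rot: [179.7, -1.1, 70.2]
force: [0.7, -0.2, 0.3]
grip_width: 0.0033
```

{"name": "arm_command", "arguments": {"translation": [[0, 0, 0], [0, 0, -1.5], [0, 0, -3], [0, 0, -3], [0, 0, -3], [0, 0, 0], [0, 0, 0]], "twist": [0, 0, 0, 0, 0, 0, 0]}}

```text
time_s: 5.18
tool_pos: [0.4497, 0.2947, 0.1635]
tool_rot: [179.6, -1.2, 70.2]
force: [-0.3, -0.1, 0.3]
grip_width: 0.0003
```

```bash
python3 -c "
from h import *
goto(644,-180,160)
s=snap('side');P=s
for z in [.05]:
  c=snap('scene')
  m=[]
  for cs in (c,s):
    k=((cs['hsv'][...,0]<18)&(cs['hsv'][...,1]>150)).astype(np.uint8)
    k=near(cs,k,(.645,-.18),.012); k=cv2.morphologyEx(k,cv2.MORPH_CLOSE,np.ones((7,7),np.uint8)); m.append((cs,k,None))
  print(fit(m,'stand',(.645,-.18),0))"
```

```text
twist 0.0 -> shift [-38.07  34.38   0.35] at [449.7 294.7 163.5] yaw 70.2 q7 35 t 5.2
(array([ 643.87322402, -177.43526387,    5.94724865]), np.float64(0.09291025492655552))
```

The opening shut to 0, so the grasp missed. I'll look again.

```bash
python3 -c "
from h import *
w=snap('wrist'); s=snap('side'); c=snap('scene')
i=np.hstack([w['img'][:300,140:420],cv2.resize(s['img'][270:420,270:410],(280,300)),cv2.resize(c['img'][140:260,340:452],(280,300))]); cv2.imwrite('pics/w3.png',i[:,:800])
print(proj(w,[.45,.2955,.074]),s['img'].shape)"
```

```text
[[276.10668226 203.52157621]] (420, 560, 3)
```

View pics/w3.png

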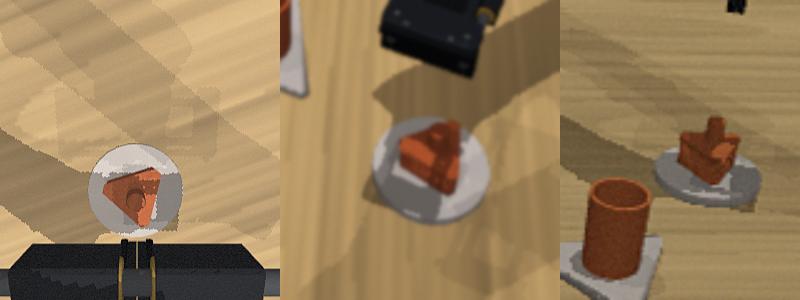

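```bash
python3 -c "
from h import *
o=telemetry.get_obs(); p=o['tool_pos']; Y=a(o['tool_rot'][2]); ty=np.array([np.sin(Y),-np.cos(Y),0]);print(p,o['tool_rot'])
I=[]
for n in ('side','scene','wrist'):
  c=snap(n); u,v=proj(c,p)[0]; u0,v0=int(u)-25,int(v)-30
  u0=min(u0,510);v0=min(v0,360)
  if n=='wrist': u0,v0=int(u)-50,int(v)-60
  k=2 if n=='wrist' else 1
  i=cv2.resize(c['img'][v0:v0+60*k,u0:u0+50*k],(250,300),interpolation=cv2.INTER_NEAREST)
  for q,col in((p,(0,0,255)),(p+.0095*ty,(0,255,0)),(p-.0095*ty,(255,0,0)),(p+[0,0,.05],(255,255,0))):
    x=(proj(c,q)[0]-[u0,v0])*5/k+2.5/k; cv2.circle(i,(int(x[0]),int(x[1])),3,col,-1)
  I.append(i)
cv2.imwrite('pics/w4.png',np.hstack(I))"
```

```text
[0.44939832 0.29447004 0.16254934] [179.6317597   -1.12656374  70.18219444]
```

View pics/w4.png

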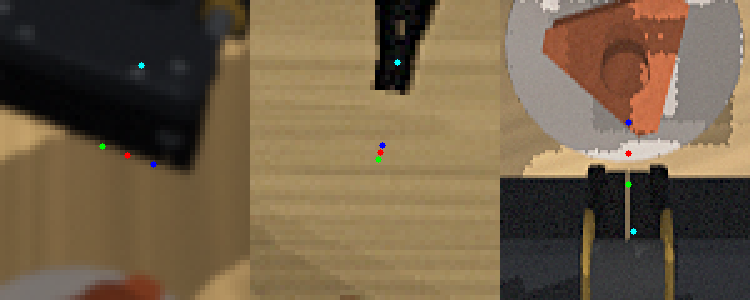

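In the scene view the real fingertips end about 32 mm above the reported TCP, and the wrist view agrees: the tips' near edge is at row 238, where a tip at TCP−31 mm should appear. So the fingers shut above the knob. From here on I'll take tip z as tool z + 32 mm.

```bash
sed -i 's/tri(.040,.006)/tri(.040,.012)/' h.py; python3 -c "
from h import *
w=snap('wrist')
print(pots([w],'pot_triangle',(.449,.295),.012,yaws=(-20,0,20),box=80))
print(bats([w],'bat_round',(.45,.295),yaws=(0,)))
goto(450,295.5,51-32)"
```

```text
(array([450.23063554, 295.82937251,   4.08409054]), np.float64(0.2972551736081046))
(array([451.69800179, 294.89986779,   1.54114941]), np.float64(0.032289891470086984))
twist 0.0 -> shift [ 0.09 -0.   14.4 ] at [449.7 294.7 163. ] yaw 70.2 q7 35 t 5.6
```

{"name": "arm_command", "arguments": {"translation": [[0, 0, 3], [0, 0, 3], [0, 0, 0], [0, 0, 0]], "twist": [0, 0, 0, 0], "grip": 60}}

```text
time_s: 6.12
tool_pos: [0.4514, 0.2964, 0.103]
tool_rot: [179.5, -1.3, 70.2]
force: [0.0, 0.2, 0.7]
grip_width: 0.0324
```

{"name": "arm_command", "arguments": {"translation": [[-0.1, 0, 0], [0, 0, 2.5], [0, 0, 2.5], [0, 0, 1.5], [0, 0, 0], [0, 0, 0]], "twist": [0, 0, 0, 0, 0, 0]}}

```text
time_s: 6.88
tool_pos: [0.4568, 0.2999, 0.0435]
tool_rot: [179.2, -1.9, 70.2]
force: [-0.5, -0.6, 0.7]
grip_width: 0.0522
```

```bash
python3 -c "
from h import *
goto(450,295.5,20)
w=snap('wrist'); s=snap('scene'); u,v=proj(s,[.45,.295,.05])[0].astype(int)
cv2.imwrite('pics/w5.png',np.hstack([w['img'][120:320,140:420],cv2.resize(s['img'][v-40:v+40,u-50:u+50],(350,280))[:200]]))"
```

```text
twist 0.0 -> shift [-0.65 -0.49  2.35] at [456.8 299.9  43.5] yaw 70.2 q7 37 t 6.9
```

View pics/w5.png

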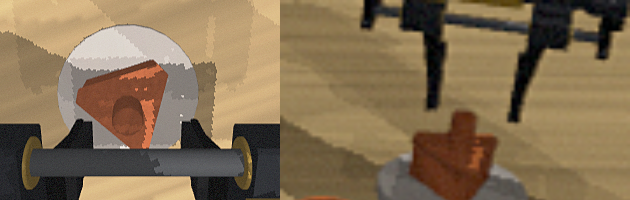

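{"name": "arm_command", "arguments": {"translation": [[-0.65, -0.5, 0], [0, 0, 0.8], [0, 0, 0.8]], "twist": [0, 0, 0]}}

```text
time_s: 7.35
tool_pos: [0.4507, 0.2964, 0.0282]
tool_rot: [179.1, -2.0, 70.2]
force: [0.9, 0.2, -0.1]
grip_width: 0.0523
```

```bash
python3 -c "
from h import *
goto(450,295.5,20)"
```

```text
twist 0.0 -> shift [-0.1  -0.03  0.82] at [450.7 296.4  28.2] yaw 70.2 q7 37 t 7.3
```

{"name": "arm_command", "arguments": {"translation": [[-0.1, 0, 0.8], [0, 0, 0]], "twist": [0, 0]}}

```text
time_s: 7.6
tool_pos: [0.4497, 0.295, 0.0182]
tool_rot: [179.2, -1.9, 70.2]
force: [-0.2, -0.9, -0.3]
grip_width: 0.0523
```

{"name": "arm_command", "arguments": {"translation": [[0, 0, 0], [0, 0, 0], [0, 0, 0], [0, 0, 0]], "twist": [0, 0, 0, 0], "grip": 0, "force": 20}}

```text
time_s: 8.1
tool_pos: [0.4507, 0.2959, 0.0189]
tool_rot: [179.1, -2.0, 70.2]
force: [1.6, 2.2, 2.8]
grip_width: 0.0201
```

Gripped: the opening is 20.1 mm, which matches the knob. Lifting slowly.

{"name": "arm_command", "arguments": {"translation": [[0, 0, -1], [0, 0, -2], [0, 0, -3], [0, 0, -4], [0, 0, -4], [0, 0, 0]], "twist": [0, 0, 0, 0, 0, 0]}}

```text
time_s: 8.85
tool_pos: [0.4445, 0.2894, 0.1626]
tool_rot: [179.3, -1.7, 70.2]
force: [-0.6, 1.0, -3.1]
grip_width: 0.0194
```

```bash
python3 -c "
from h import *
goto(644,-178,160)
goto(644,-178,160,20)"
```

```text
twist 0.0 -> shift [-37.19  34.64   0.26] at [444.5 289.4 162.6] yaw 70.2 q7 35 t 8.8
twist 50.2 -> shift [ 2.76 50.75  0.26] at [444.5 289.4 162.6] yaw 70.2 q7 35 t 8.8
```

{"name": "arm_command", "arguments": {"translation": [[0, 0, 0], [0, 0, 0], [0, 0, 0], [0, 0, 0], [0, 0, 0]], "twist": [10, 10, 10, 10, 10]}}

```text
time_s: 9.48
tool_pos: [0.4397, 0.2854, 0.1554]
tool_rot: [-179.4, -0.9, 18.5]
force: [-0.1, 0.0, -2.6]
grip_width: 0.0191
```

{"name": "arm_command", "arguments": {"translation": [[0.3, 4, 0], [0.3, 5, 0], [0.3, 5, 0], [0.3, 5, 0], [0.3, 5, 0], [0.3, 5, 0], [0.3, 5, 0], [0.3, 4, 0], [0.3, 3, 0], [0, 0, 0]], "twist": [0, 0, 0, 0, 0, 0, 0, 0, 0, 0]}}

```text
time_s: 10.72
tool_pos: [0.5878, -0.1085, 0.1348]
tool_rot: [-179.4, 0.7, 18.6]
force: [-0.3, 0.5, -2.6]
grip_width: 0.0191
```

```bash
python3 -c "
from h import *
goto(644,-178,160)
w=snap('wrist'); cv2.imwrite('pics/w6.png',w['img'])
print(proj(w,[[.644,-.178,.012],[.463,.012,.012]]))"
```

```text
twist 0.0 -> shift [ 3.11  8.38 -2.52] at [ 587.8 -108.5  134.8] yaw 18.6 q7 34 t 10.7
[[304.32692745 266.59251237]
 [197.64632817  44.95186261]]
```

{"name": "arm_command", "arguments": {"translation": [[1.5, 4.2, 0], [1.5, 4.2, 0], [0, 0, 3], [0, 0, 3], [0, 0, 0]], "twist": [0, 0, 0, 0, 0]}}

```text
time_s: 11.4
tool_pos: [0.6404, -0.1661, 0.0663]
tool_rot: [-178.7, 1.0, 19.3]
force: [0.1, 0.2, -2.3]
grip_width: 0.0193
```

```bash
python3 -c "
from h import *
goto(644,-178,20)"
```

```text
twist 0.0 -> shift [-0.05  1.24  4.63] at [ 640.4 -166.1   66.3] yaw 19.3 q7 43 t 11.4
```

{"name": "arm_command", "arguments": {"translation": [[0, 1.3, 0], [0, 0, 1.5], [0, 0, 1.2], [0, 0, 0]], "twist": [0, 0, 0, 0]}}

```text
time_s: 11.9
tool_pos: [0.646, -0.177, 0.04]
tool_rot: [-178.7, 0.8, 19.5]
force: [0.8, -0.4, -2.8]
grip_width: 0.0194
```

```bash
python3 -c "
from h import *
goto(644,-178,20)"
```

```text
twist 0.0 -> shift [-0.22  0.02  2.  ] at [ 646. -177.   40.] yaw 19.5 q7 45 t 11.9
```

{"name": "arm_command", "arguments": {"translation": [[-0.1, 0, 0.9], [0, 0, 0.6], [0, 0, 0.2], [0, 0, 0.2], [0, 0, 0]], "twist": [0, 0, 0, 0, 0]}}

```text
time_s: 12.52
tool_pos: [0.6452, -0.1768, 0.0205]
tool_rot: [-178.7, 0.7, 19.5]
force: [-0.7, 0.8, -1.7]
grip_width: 0.019
```

{"name": "arm_command", "arguments": {"translation": [[0, 0, 0.15], [0, 0, 0]], "twist": [0, 0]}}

```text
time_s: 12.78
tool_pos: [0.6455, -0.1765, 0.0203]
tool_rot: [-178.7, 0.6, 19.5]
force: [-1.1, -0.3, -2.6]
grip_width: 0.0192
```

{"name": "arm_command", "arguments": {"translation": [[0, 0, 0.1], [0, 0, 0.05]], "twist": [0, 0]}}

```text
time_s: 13.02
tool_pos: [0.6455, -0.1761, 0.0199]
tool_rot: [-178.7, 0.6, 19.5]
force: [-3.0, 1.5, 2.7]
grip_width: 0.0193
```

Contact (Fz +2.7 N), so I'll release and rise.

{"name": "arm_command", "arguments": {"translation": [[0, 0, 0], [0, 0, 0], [0, 0, 0], [0, 0, 0]], "twist": [0, 0, 0, 0], "grip": 60}}

```text
time_s: 13.52
tool_pos: [0.6467, -0.1773, 0.0197]
tool_rot: [-178.8, 0.5, 19.5]
force: [0.1, -0.2, 0.1]
grip_width: 0.0488
```

{"name": "arm_command", "arguments": {"translation": [[0, 0, -2], [0, 0, -4], [0, 0, -4], [0, 0, -4], [0, 0, -3], [0, 0, 0]], "twist": [0, 0, 0, 0, 0, 0]}}

```text
time_s: 14.28
tool_pos: [0.6505, -0.1816, 0.2026]
tool_rot: [-179.1, 0.2, 19.4]
force: [-0.4, 0.9, -0.2]
grip_width: 0.0527
```

```bash
python3 -c "
from h import *
goto(610,150,200)
c=snap('side');d=snap('scene')
a1=cv2.resize(d['img'][190:290,140:460],(800,250)); a2=cv2.resize(c['img'][100:300,180:440],(400,308)) 
i=np.zeros((560,800,3),np.uint8); i[:250]=a1; i[250:558,:400]=a2
w=snap('wrist'); i[250:550,400:]=cv2.resize(w['img'],(400,300)); cv2.imwrite('pics/w7.png',i)"
```

```text
twist 0.0 -> shift [  7.19 -32.62   0.26] at [ 650.5 -181.6  202.6] yaw 19.4 q7 42 t 14.3
```

View pics/w7.png

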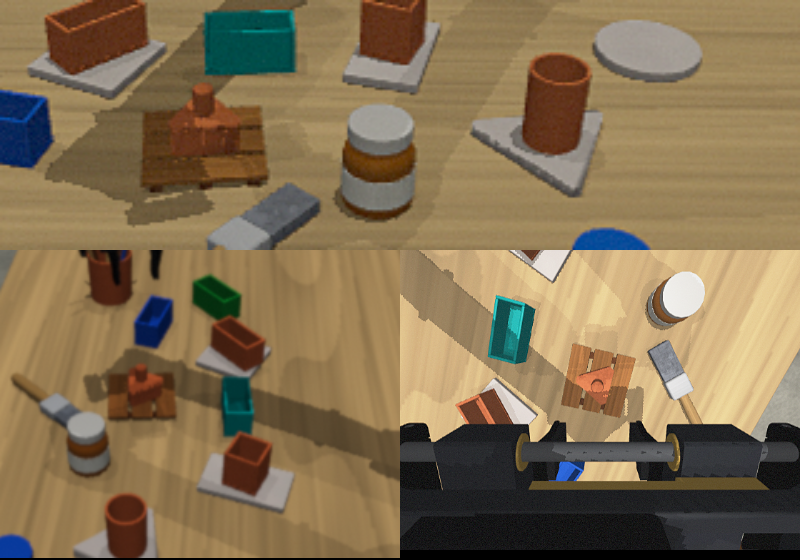

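The box stands flat near the middle of the stand; the scene view (204,120) and wrist view (597,383) agree. Next is the round cup.

{"name": "arm_command", "arguments": {"translation": [[1.6, -5.4, 0], [1.6, -5.4, 0], [1.6, -5.4, 0], [1.6, -5.4, 0], [1.6, -5.4, 0], [1.6, -5.4, 0], [0, 0, 0], [0, 0, 0]], "twist": [0, 0, 0, 0, 0, 0, 0, 0], "grip": 100}}

```text
time_s: 15.42
tool_pos: [0.6228, 0.1662, 0.1876]
tool_rot: [-178.7, 2.0, 19.3]
force: [0.1, -1.7, -0.6]
grip_width: 0.0871
```

```bash
python3 -c "
from h import *
goto(632,156,200)
w=snap('wrist');c=snap('scene');s=snap('side')
for nm,cs in(('w',[w]),('sc',[c]),('si',[s])):
  print(nm,pots(cs,'pot_round',(.632,.156),.012,yaws=(0,),box=120),bats(cs,'bat_triangle',(.632,.156),yaws=(10,),box=120))
  if nm!='w': print(fit([(cs[0],near(cs[0],pale(cs[0]),(.451,.295),.012),None)],'bat_round',(.451,.295),0,yaws=(0,)))
i=w['img'].copy()
for n,p,col in(('pot_round',(632,156,0,.012),(255,0,0)),):
  pass
cv2.imwrite('pics/w8.png',i)"
```

```text
twist 0.0 -> shift [ 0.54  1.27 -1.24] at [622.8 166.2 187.6] yaw 19.3 q7 9 t 15.4
w (array([630.93107703, 157.63483538,  18.4158119 ]), np.float64(0.06443815180606394)) (array([631.65840934, 156.68078217,   9.90471355]), np.float64(0.04196828868234004))
sc (array([630.81874362, 157.83625196,  17.22281098]), np.float64(0.07794502617801047)) (array([631.78378804, 157.10262401,   9.87123124]), np.float64(0.058541684815750505))
(array([451.35385154, 295.71539868,   7.028719  ]), np.float64(0.05340217852595841))
si (array([633.00647299, 152.24701953,   7.08637664]), np.float64(0.0964279531421317)) (array([632.48754755, 154.36613435,   9.82530023]), np.float64(0.06144067796610164))
(array([451.76509716, 292.08258119,  16.90522434]), np.float64(0.0487462823705781))
```

```bash
cat >> h.py <<'E'
def goto(x,y,z,yaw=None):
    """target = real fingertip point (32 mm behind reported TCP), mm; prints twist then shift in present tool axes (after twist)"""
    o=telemetry.get_obs(); Rm=R.from_euler("xyz",o["tool_rot"],degrees=True).as_matrix(); tip=o["tool_pos"]*1e3-32*Rm[:,2]; y0=o["tool_rot"][2]
    tw=0 if yaw is None else -((yaw-y0+90)%180-90)
    Rm=Rm@R.from_euler("z",tw,degrees=True).as_matrix()
    print("twist",round(tw,1),"shift",(Rm.T@(np.array([x,y,z])-tip)/10).round(2),"tip",tip.round(1),"rot",o["tool_rot"].round(1),"q7",round(float(o["qpos"][6])),"t",round(o["time_s"],1))
E
python3 -c "
from h import *
goto(631,157.6,37)"
```

```text
twist 0 shift [ 0.96  1.39 18.28] tip [624.5 165.5 220.3] rot [-178.7    1.9   19.2] q7 9 t 15.6
```

{"name": "arm_command", "arguments": {"translation": [[1.0, 1.4, 0], [0, 0, 3], [0, 0, 4], [0, 0, 2.5], [0, 0, 0]], "twist": [0, 0, 0, 0, 0]}}

```text
time_s: 16.2
tool_pos: [0.6405, 0.1447, 0.0916]
tool_rot: [-179.0, 1.6, 18.4]
force: [0.0, 0.7, 0.4]
grip_width: 0.087
```

```bash
python3 -c "
from h import *
goto(631,157.6,37)"
```

```text
twist 0 shift [-0.34 -1.42  8.7 ] tip [641.5 144.5 123.6] rot [-179.     1.6   18.4] q7 12 t 16.2
```

{"name": "arm_command", "arguments": {"translation": [[-0.3, -1.3, 0], [0, 0, 0], [0, 0, 0]], "twist": [0, 0, 0]}}

```text
time_s: 16.58
tool_pos: [0.6362, 0.1556, 0.0957]
tool_rot: [-179.0, 1.3, 18.3]
force: [-0.5, -0.5, 0.4]
grip_width: 0.0876
```

```bash
python3 -c "
from h import *
goto(631,157.6,37)"
```

```text
twist 0 shift [-0.3  -0.25  9.09] tip [637.1 155.3 127.7] rot [-179.     1.3   18.3] q7 11 t 16.6
```

{"name": "arm_command", "arguments": {"translation": [[-0.3, -0.25, 1.5], [0, 0, 1.5], [0, 0, 1.5], [0, 0, 0]], "twist": [0, 0, 0, 0]}}

```text
time_s: 17.08
tool_pos: [0.6305, 0.1578, 0.0475]
tool_rot: [-179.0, 1.3, 18.3]
force: [-0.6, 0.1, 0.5]
grip_width: 0.087
```

```bash
python3 -c "
from h import *
goto(631,157.6,37)"
```

```text
twist 0 shift [0.06 0.06 4.25] tip [631.4 157.5  79.5] rot [-179.     1.3   18.3] q7 11 t 17.1
```

{"name": "arm_command", "arguments": {"translation": [[0, 0, 1.4], [0, 0, 1.4], [0, 0, 1.2], [0, 0, 0]], "twist": [0, 0, 0, 0]}}

```text
time_s: 17.58
tool_pos: [0.6292, 0.158, 0.0042]
tool_rot: [-179.0, 1.4, 18.3]
force: [0.0, -1.0, -0.3]
grip_width: 0.0873
```

{"name": "arm_command", "arguments": {"translation": [[0, 0, 0], [0, 0, 0], [0, 0, 0], [0, 0, 0]], "twist": [0, 0, 0, 0], "grip": 0, "force": 20}}

```text
time_s: 18.08
tool_pos: [0.6306, 0.1582, 0.0057]
tool_rot: [-179.0, 1.2, 18.3]
force: [0.4, 0.2, -1.8]
grip_width: 0.058
```

```bash
python3 -c "
from h import *
goto(631,157.6,37)"
```

```text
twist 0 shift [-0.04  0.01  0.07] tip [631.4 157.9  37.7] rot [-179.     1.2   18.3] q7 12 t 18.1
```

{"name": "arm_command", "arguments": {"translation": [[0, 0, -1], [0, 0, -2], [0, 0, -3], [0, 0, -3], [0, 0, 0]], "twist": [0, 0, 0, 0, 0]}}

```text
time_s: 18.7
tool_pos: [0.6337, 0.1571, 0.1025]
tool_rot: [-179.0, 1.1, 18.3]
force: [0.2, 0.9, -1.2]
grip_width: 0.0583
```

```bash
python3 -c "
from h import *
goto(451.4,295,120)"
```

```text
twist 0 shift [-13.   -18.84   2.02] tip [634.4 156.7 134.5] rot [-179.     1.1   18.3] q7 11 t 18.7
```

{"name": "arm_command", "arguments": {"translation": [[-2.6, -3.7, 0], [-2.6, -3.7, 0], [-2.6, -3.7, 0], [-2.6, -3.7, 0], [-2.6, -3.7, 0], [0, 0, 0], [0, 0, 0]], "twist": [0, 0, 0, 0, 0, 0, 0]}}

```text
time_s: 19.58
tool_pos: [0.4442, 0.2928, 0.1033]
tool_rot: [-179.2, 1.4, 18.2]
force: [0.4, -0.1, -1.2]
grip_width: 0.0582
```

```bash
python3 -c "
from h import *
goto(451.4,295,37.7)"
```

```text
twist 0 shift [0.91 0.11 9.74] tip [445.1 292.7 135.3] rot [-179.2    1.4   18.2] q7 -14 t 19.6
```

{"name": "arm_command", "arguments": {"translation": [[0.8, 0.1, 1.5], [0, 0, 2], [0, 0, 2], [0, 0, 1.5], [0, 0, 0]], "twist": [0, 0, 0, 0, 0]}}

```text
time_s: 20.2
tool_pos: [0.4555, 0.2889, 0.0263]
tool_rot: [-179.5, 1.5, 17.6]
force: [0.3, -0.4, -1.5]
grip_width: 0.0581
```

```bash
python3 -c "
from h import *
goto(451.4,295,37.7)"
```

```text
twist 0 shift [-0.24 -0.71  2.08] tip [456.4 288.9  58.3] rot [-179.5    1.5   17.6] q7 -12 t 20.2
```

{"name": "arm_command", "arguments": {"translation": [[-0.25, -0.7, 0.5], [0, 0, 0.5], [0, 0, 0.3], [0, 0, 0]], "twist": [0, 0, 0, 0]}}

```text
time_s: 20.7
tool_pos: [0.4519, 0.2961, 0.0141]
tool_rot: [-179.4, 1.3, 17.6]
force: [-0.1, 0.7, -1.7]
grip_width: 0.0579
```

```bash
python3 -c "
from h import *
goto(451.4,295,37.7); w=snap('wrist');cv2.imwrite('pics/w8.png',w['img'])"
```

```text
twist 0 shift [-0.14  0.07  0.84] tip [452.7 296.   46.1] rot [-179.4    1.3   17.6] q7 -12 t 20.7
```

{"name": "arm_command", "arguments": {"translation": [[-0.1, 0.1, 0.4], [0, 0, 0.2], [0, 0, 0.1], [0, 0, 0]], "twist": [0, 0, 0, 0]}}

```text
time_s: 21.25
tool_pos: [0.4515, 0.2949, 0.0072]
tool_rot: [-179.4, 1.2, 17.6]
force: [0.6, 0.1, -1.4]
grip_width: 0.0581
```

{"name": "arm_command", "arguments": {"translation": [[0, 0, 0.1], [0, 0, 0]], "twist": [0, 0]}}

```text
time_s: 21.5
tool_pos: [0.4516, 0.295, 0.0063]
tool_rot: [-179.4, 1.2, 17.6]
force: [0.1, 0.2, -0.9]
grip_width: 0.0581
```

```bash
python3 -c "
from h import *
goto(451.4,295,37.7)"
```

```text
twist 0 shift [-0.09 -0.04  0.06] tip [452.3 294.9  38.3] rot [-179.4    1.2   17.6] q7 -12 t 21.5
```

{"name": "arm_command", "arguments": {"translation": [[0, 0, 0.1], [0, 0, 0.1]], "twist": [0, 0]}}

```text
time_s: 21.75
tool_pos: [0.4518, 0.2951, 0.0055]
tool_rot: [-179.3, 1.2, 17.6]
force: [-3.2, -2.4, 9.6]
grip_width: 0.058
```

{"name": "arm_command", "arguments": {"translation": [[0, 0, 0.1], [0, 0, 0]], "twist": [0, 0]}}

```text
time_s: 22.0
tool_pos: [0.4519, 0.2953, 0.0058]
tool_rot: [-179.3, 1.2, 17.6]
force: [0.2, -0.2, -1.6]
grip_width: 0.0582
```

{"name": "arm_command", "arguments": {"translation": [[0, 0, 0], [0, 0, 0], [0, 0, 0], [0, 0, 0]], "twist": [0, 0, 0, 0], "grip": 100}}

```text
time_s: 22.5
tool_pos: [0.4525, 0.2957, 0.0059]
tool_rot: [-179.3, 1.1, 17.6]
force: [-0.3, 0.4, 0.2]
grip_width: 0.0848
```

{"name": "arm_command", "arguments": {"translation": [[0, 0, -1.5], [0, 0, -3], [0, 0, -3], [0, 0, -3], [0, 0, -4], [0, 0, 0]], "twist": [0, 0, 0, 0, 0, 0]}}

```text
time_s: 23.25
tool_pos: [0.4571, 0.2949, 0.1609]
tool_rot: [-179.2, 0.9, 17.6]
force: [-0.4, -0.2, -0.3]
grip_width: 0.0872
```

```bash
python3 -c "
from h import *
w=snap('wrist');c=snap('scene')
for cs in ([w],[c]): print(pots(cs,'pot_round',(.451,.295),.012,yaws=(0,),box=110),bats(cs,'bat_round',(.451,.295),yaws=(0,),box=110))
goto(645.5,-176.5,180)
print(pots([c],'pot_triangle',(.645,-.177),.012,yaws=(0,30,60)))
print(fit([(c,near(c,pale(c),(.632,.156),.012),None)],'bat_triangle',(.632,.156),0,yaws=(10,)))"
```

```text
(array([452.6271116 , 294.24786589,   6.7900524 ]), np.float64(0.06820297951582865)) (array([451.56814444, 294.83211933,   5.9517477 ]), np.float64(0.03236086887585221))
(array([451.5223102 , 295.71752801,   3.51226299]), np.float64(0.08112830753869194)) (array([451.16827705, 295.51279375,   3.53009206]), np.float64(0.06204745460621586))
twist 0 shift [ 3.93 50.54  0.24] tip [455.7 293.5 189.1] rot [-179.3    1.2   17.6] q7 -15 t 23.4
(array([ 670.13169089, -171.87319126,    5.09822142]), np.float64(0.48330620508952316))
(array([632.20975315, 156.98065975,  10.01460523]), np.float64(0.040832307864414386))
```

Cup is centred on its bat to about 1 mm in both views. Back to the box on the stand.

{"name": "arm_command", "arguments": {"translation": [[0.4, 5, 0], [0.4, 5.5, 0], [0.4, 5.5, 0], [0.4, 5.5, 0], [0.4, 5.5, 0], [0.4, 5.5, 0], [0.4, 5.5, 0], [0.4, 5.5, 0], [0.4, 4, 0], [0, 0, 0]], "twist": [0, 0, 0, 0, 0, 0, 0, 0, 0, 0], "grip": 60}}

```text
time_s: 24.6
tool_pos: [0.6292, -0.1601, 0.1371]
tool_rot: [-179.2, 2.5, 17.9]
force: [0.9, 0.4, 0.1]
grip_width: 0.0522
```

```bash
python3 -c "
from h import *
goto(645.5,-176.5,100)
w=snap('wrist'); cv2.imwrite('pics/w9.png',w['img'][:300,100:460]); print(proj(w,[.6455,-.1765,.074])-[100,0])"
```

```text
twist 0 shift [1.2  2.11 6.83] tip [ 630.7 -160.1  169.1] rot [-179.2    2.5   17.9] q7 40 t 24.6
[[191.07232575 232.74099486]]
```

View pics/w9.png

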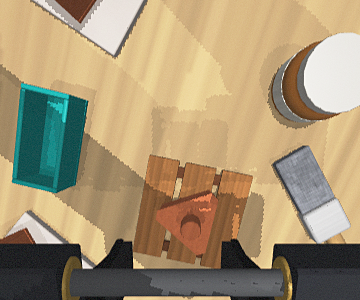

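The box stands as left; the knob top is at about (190,230) against a predicted (191,233). Grasping it.

{"name": "arm_command", "arguments": {"translation": [[1.2, 1.9, 1], [0, 0, 2], [0, 0, 2], [0, 0, 0], [0, 0, 0]], "twist": [0, 0, 0, 0, 0]}}

```text
time_s: 25.28
tool_pos: [0.6414, -0.1624, 0.0809]
tool_rot: [-178.6, 2.7, 18.5]
force: [0.4, -0.1, 0.5]
grip_width: 0.0519
```

```bash
python3 -c "
from h import *
goto(645.2,-175.5,51)"
```

```text
twist 0 shift [0.09 1.43 6.15] tip [ 643.1 -162.7  112.8] rot [-178.6    2.7   18.5] q7 43 t 25.3
```

{"name": "arm_command", "arguments": {"translation": [[0, 1.4, 0], [0, 0, 1.2], [0, 0, 1.2], [0, 0, 0], [0, 0, 0]], "twist": [0, 0, 0, 0, 0]}}

```text
time_s: 25.9
tool_pos: [0.6454, -0.1768, 0.0562]
tool_rot: [-178.7, 2.6, 18.5]
force: [-0.4, 0.2, 0.1]
grip_width: 0.0517
```

```bash
python3 -c "
from h import *
goto(645.2,-175.5,51)"
```

```text
twist 0 shift [ 0.05 -0.12  3.72] tip [ 647.  -177.1   88.1] rot [-178.7    2.6   18.5] q7 44 t 25.9
```

{"name": "arm_command", "arguments": {"translation": [[0, -0.1, 1.3], [0, 0, 1.3], [0, 0, 0.9], [0, 0, 0]], "twist": [0, 0, 0, 0]}}

```text
time_s: 26.4
tool_pos: [0.6429, -0.1748, 0.0183]
tool_rot: [-178.6, 2.6, 18.5]
force: [0.0, -0.2, 0.1]
grip_width: 0.052
```

```bash
python3 -c "
from h import *
goto(645.2,-175.5,51)"
```

```text
twist 0 shift [ 0.05  0.06 -0.07] tip [ 644.5 -175.1   50.3] rot [-178.6    2.6   18.5] q7 45 t 26.4
```

{"name": "arm_command", "arguments": {"translation": [[0, 0, 0], [0, 0, 0], [0, 0, 0], [0, 0, 0]], "twist": [0, 0, 0, 0], "grip": 0}}

```text
time_s: 26.9
tool_pos: [0.6437, -0.1753, 0.0195]
tool_rot: [-178.7, 2.5, 18.5]
force: [-1.6, -0.5, 0.7]
grip_width: 0.02
```

{"name": "arm_command", "arguments": {"translation": [[0, 0, -1], [0, 0, -2.5], [0, 0, -4], [0, 0, -4], [0, 0, -4], [0, 0, 0]], "twist": [0, 0, 0, 0, 0, 0]}}

```text
time_s: 27.65
tool_pos: [0.6502, -0.1762, 0.1791]
tool_rot: [-178.6, 2.7, 18.5]
force: [0.5, 0.1, -2.2]
grip_width: 0.0192
```

```bash
python3 -c "
from h import *
goto(631.8,157,180)"
```

```text
twist 0 shift [  8.81 -32.18   3.48] tip [ 651.9 -176.4  211. ] rot [-178.6    2.7   18.5] q7 42 t 27.6
```

{"name": "arm_command", "arguments": {"translation": [[1.4, -5, 0], [1.5, -5.4, 0], [1.5, -5.4, 0], [1.5, -5.4, 0], [1.5, -5.4, 0], [1.4, -5, 0], [0, 0, 0]], "twist": [0, 0, 0, 0, 0, 0, 0]}}

```text
time_s: 28.52
tool_pos: [0.6271, 0.1607, 0.1712]
tool_rot: [-178.5, 3.6, 18.3]
force: [0.3, -0.9, -2.9]
grip_width: 0.0189
```

{"name": "arm_command", "arguments": {"translation": [[0, 0, 0], [0, 0, 0], [0, 0, 0], [0, 0, 0], [0, 0, 0], [0, 0, 0], [0, 0, 0]], "twist": [9.5, 9.5, 9.5, 9.5, 9.5, 9.5, 0]}}

```text
time_s: 29.4
tool_pos: [0.6214, 0.1533, 0.1612]
tool_rot: [176.8, 3.5, -40.9]
force: [-0.8, 0.3, -3.6]
grip_width: 0.0191
```

```bash
python3 -c "
from h import *
goto(631.8,157,60)"
```

```text
twist 0 shift [ 1.15 -1.52 13.21] tip [624.  153.4 193.1] rot [176.8   3.5 -40.9] q7 -44 t 29.4
```

{"name": "arm_command", "arguments": {"translation": [[0, 0, 0], [0, 0, 0], [0, 0, 0], [0, 0, 0], [0, 0, 0], [0, 0, 0], [0, 0, 0], [0, 0, 0]], "twist": [0, 0, 0, 0, 0, 0, 0, 0]}}

```text
time_s: 30.4
tool_pos: [0.6209, 0.1524, 0.1605]
tool_rot: [176.8, 3.5, -40.6]
force: [-0.2, -0.4, -2.0]
grip_width: 0.0192
```

{"name": "arm_command", "arguments": {"translation": [[1, -1, 1], [0, 0, 1], [0, 0, 1], [0, 0, 1], [0, 0, 1], [0, 0, 1], [0, 0, 1], [0, 0, 1], [0, 0, 0]], "twist": [0, 0, 0, 0, 0, 0, 0, 0, 0]}}

```text
time_s: 31.52
tool_pos: [0.6276, 0.1534, 0.0724]
tool_rot: [176.7, 3.6, -40.6]
force: [-0.0, -0.2, -1.8]
grip_width: 0.0195
```

```bash
python3 -c "
from h import *
goto(631.8,157,51)"
```

```text
twist 0 shift [ 0.22 -0.67  5.3 ] tip [630.3 153.5 104.3] rot [176.7   3.6 -40.6] q7 -41 t 31.5
```

{"name": "arm_command", "arguments": {"translation": [[0, 0, -5], [0, 0, -5], [0, 0, 0]], "twist": [0, 0, 0]}}

```text
time_s: 31.9
tool_pos: [0.6365, 0.1536, 0.1748]
tool_rot: [176.6, 3.6, -40.6]
force: [0.4, -0.1, -3.9]
grip_width: 0.0187
```

{"name": "arm_command", "arguments": {"translation": [[0, 0, 5], [0, 0, 5], [0, 0, 0]], "twist": [0, 0, 0]}}

```text
time_s: 32.28
tool_pos: [0.6278, 0.1535, 0.0725]
tool_rot: [176.7, 3.6, -40.6]
force: [-0.5, 0.3, -2.7]
grip_width: 0.0191
```

```bash
python3 -c "
from h import *
goto(631.8,157,51)"
```

```text
twist 0 shift [ 0.21 -0.65  5.31] tip [630.5 153.6 104.4] rot [176.7   3.6 -40.6] q7 -41 t 32.3
```

{"name": "arm_command", "arguments": {"translation": [[0.2, -0.65, 0], [0, 0, 1.5], [0, 0, 1.5], [0, 0, 1], [0, 0, 0]], "twist": [0, 0, 0, 0, 0]}}

```text
time_s: 32.9
tool_pos: [0.6338, 0.1578, 0.0339]
tool_rot: [177.0, 3.3, -40.6]
force: [0.0, 0.3, -2.3]
grip_width: 0.0194
```

```bash
python3 -c "
from h import *
goto(631.8,157,51)"
```

```text
twist 0 shift [-0.2   0.28  1.51] tip [636.3 157.8  65.8] rot [177.    3.3 -40.6] q7 -41 t 32.9
```

{"name": "arm_command", "arguments": {"translation": [[-0.3, 0.2, 0.5], [0, 0, 0.4], [0, 0, 0]], "twist": [0, 0, 0]}}

```text
time_s: 33.28
tool_pos: [0.6297, 0.1583, 0.0254]
tool_rot: [177.1, 3.3, -40.6]
force: [0.1, -0.6, -3.1]
grip_width: 0.0191
```

{"name": "arm_command", "arguments": {"translation": [[0, 0, 0.2], [0, 0, 0]], "twist": [0, 0], "force": 8}}

```text
time_s: 33.52
tool_pos: [0.6299, 0.1583, 0.0237]
tool_rot: [177.1, 3.3, -40.6]
force: [-0.2, -0.0, -2.9]
grip_width: 0.0199
```

```bash
python3 -c "
from h import *
goto(631.8,157,51)"
```

```text
twist 0 shift [0.07 0.11 0.46] tip [632.4 158.3  55.6] rot [177.1   3.3 -40.6] q7 -40 t 33.5
```

{"name": "arm_command", "arguments": {"translation": [[0.05, 0.1, 0.15], [0, 0, 0]], "twist": [0, 0]}}

```text
time_s: 33.78
tool_pos: [0.6297, 0.1571, 0.0223]
tool_rot: [177.1, 3.3, -40.6]
force: [-0.4, -0.5, -1.9]
grip_width: 0.0198
```

{"name": "arm_command", "arguments": {"translation": [[0, 0, 0.12], [0, 0, 0]], "twist": [0, 0]}}

```text
time_s: 34.02
tool_pos: [0.6297, 0.157, 0.022]
tool_rot: [177.2, 3.3, -40.6]
force: [-0.7, 0.3, -0.6]
grip_width: 0.0195
```

{"name": "arm_command", "arguments": {"translation": [[0, 0, 0.12], [0, 0, 0]], "twist": [0, 0]}}

```text
time_s: 34.28
tool_pos: [0.6296, 0.157, 0.0218]
tool_rot: [177.2, 3.3, -40.6]
force: [-0.8, 0.5, 0.4]
grip_width: 0.0195
```

```bash
python3 -c "
from h import *
goto(631.8,157,51)"
```

```text
twist 0 shift [-0.   -0.    0.27] tip [632.  157.   53.7] rot [177.2   3.3 -40.6] q7 -40 t 34.3
```

{"name": "arm_command", "arguments": {"translation": [[0, 0, 0.15], [0, 0, 0.15], [0, 0, 0]], "twist": [0, 0, 0], "force": 5}}

```text
time_s: 34.65
tool_pos: [0.6281, 0.1571, 0.0202]
tool_rot: [177.1, 3.5, -40.6]
force: [-1.5, -0.7, 0.5]
grip_width: 0.0197
```

{"name": "arm_command", "arguments": {"translation": [[0, 0, 0.2], [0, 0, 0]], "twist": [0, 0]}}

```text
time_s: 34.9
tool_pos: [0.6274, 0.1576, 0.0188]
tool_rot: [177.1, 3.5, -40.5]
force: [-1.2, -0.4, 0.7]
grip_width: 0.0203
```

```bash
python3 -c "
from h import *
goto(631.8,157,51); c=snap('scene'); s=snap('side'); print(telemetry.get_obs()['force'])
u,v=proj(c,[.632,.157,.03])[0].astype(int); x,y=proj(s,[.632,.157,.03])[0].astype(int)
cv2.imwrite('pics/w10.png',np.hstack([cv2.resize(k,(400,400)) for k in (c['img'][v-40:v+40,u-40:u+40],s['img'][y-40:y+40,x-40:x+40])]))"
```

```text
twist 0 shift [ 0.17 -0.08 -0.04] tip [630.  157.5  50.7] rot [177.1   3.5 -40.5] q7 -40 t 34.9
[-2.45641397  0.28503555  3.83907672]
```

View pics/w10.png

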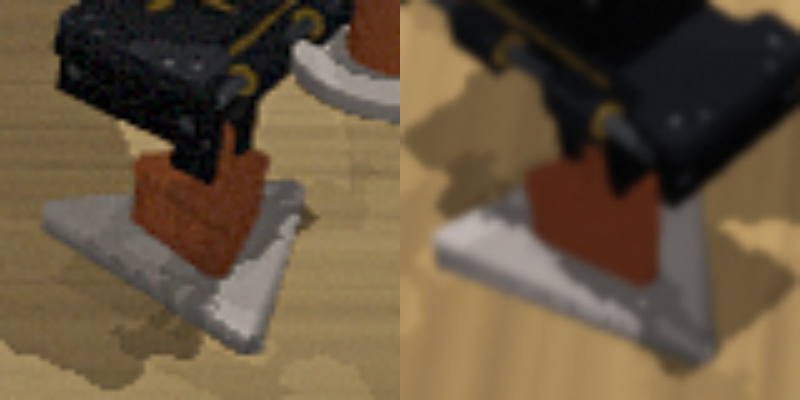

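The box is on the triangular bat, level and aligned with it. Release and rise.

{"name": "arm_command", "arguments": {"translation": [[0, 0, 0], [0, 0, 0], [0, 0, 0], [0, 0, 0]], "twist": [0, 0, 0, 0], "grip": 60}}

```text
time_s: 35.5
tool_pos: [0.6288, 0.1575, 0.0178]
tool_rot: [177.2, 3.4, -40.5]
force: [1.2, 0.4, 0.2]
grip_width: 0.0492
```

{"name": "arm_command", "arguments": {"translation": [[0, 0, -1], [0, 0, -2], [0, 0, -4], [0, 0, -4], [0, 0, -4], [0, 0, 0]], "twist": [0, 0, 0, 0, 0, 0]}}

```text
time_s: 36.25
tool_pos: [0.6428, 0.1566, 0.1796]
tool_rot: [177.5, 3.1, -40.6]
force: [-0.5, -0.2, 0.0]
grip_width: 0.0519
```

```bash
python3 -c "
from h import *
c=snap('scene');s=snap('side');w=snap('wrist')
for cs in ([c],[s],[w]): print(pots(cs,'pot_triangle',(.632,.157),.012,yaws=(10,)),bats(cs,'bat_triangle',(.632,.157),yaws=(10,)),pots(cs,'pot_square',(.464,.011),.012,yaws=(70,)),bats(cs,'bat_oblong',(.461,.012),yaws=(165,)))
goto(464,11,170); goto(464,11,170,-18)"
```

```text
(array([628.04111119, 158.3904771 ,  14.40424824]), np.float64(0.22633122944261708)) (array([632., 157.,  10.]), np.float64(0.05514927299320316)) (array([464.10643632,  12.74904335,  69.70915315]), np.float64(0.05062584708602402)) (array([460.11475912,  13.74058842, 165.33053364]), np.float64(0.06417345750873105))
(array([634.14283647, 148.9974265 ,   5.79479787]), np.float64(0.29463252314814814)) (array([632.39149282, 154.30834049,   9.79095065]), np.float64(0.06262315270935959)) (array([464.65327743,   9.94613349,  73.10702259]), np.float64(0.08309779536461281)) (array([462.51201094,  10.29521289, 164.85602688]), np.float64(0.062195195376000934))
(array([628.52656887, 156.1460569 ,  13.0685135 ]), np.float64(0.2978461109043543)) (array([631.88532787, 156.43822147,   9.84479893]), np.float64(0.037629366647687346)) (array([466.15201637,  23.27157323,  39.26556962]), np.float64(0.9292522682240066)) (array([497.15953176,  54.18453214, 141.75474733]), np.float64(0.4089973352839751))
twist 0 shift [-3.81 22.44  4.99] tip [642.1 156.8 206. ] rot [177.1   3.4 -40.6] q7 -43 t 36.4
twist -22.6 shift [-12.14  19.25   4.99] tip [642.1 156.8 206. ] rot [177.1   3.4 -40.6] q7 -43 t 36.4
```

{"name": "arm_command", "arguments": {"translation": [[0, 0, 0], [0, 0, 0], [0, 0, 0], [0, 0, 0], [0, 0, 0], [0, 0, 0]], "twist": [-4.5, -4.5, -4.5, -4.5, -4, 0], "grip": 100}}

```text
time_s: 37.15
tool_pos: [0.6332, 0.1567, 0.1651]
tool_rot: [178.1, 5.1, -17.9]
force: [-0.1, 0.4, 0.0]
grip_width: 0.0866
```

{"name": "arm_command", "arguments": {"translation": [[-1.4, 2.2, 0], [-1.5, 2.4, 0], [-1.5, 2.4, 0], [-1.5, 2.4, 0], [-1.5, 2.4, 0], [-1.5, 2.4, 0], [-1.5, 2.4, 0], [-1.5, 2.4, 0], [0, 0, 0]], "twist": [0, 0, 0, 0, 0, 0, 0, 0, 0]}}

```text
time_s: 38.28
tool_pos: [0.4514, 0.0088, 0.1763]
tool_rot: [177.6, 5.7, -18.7]
force: [0.2, 0.0, 0.8]
grip_width: 0.0871
```

```bash
python3 -c "
from h import *
goto(464.3,12.3,32,-19)
w=snap('wrist')
print(pots([w],'pot_square',(.464,.011),.012,yaws=(70,),box=120),bats([w],'bat_oblong',(.461,.012),yaws=(165,),box=120))"
```

```text
twist 0.3 shift [ 2.53 -1.35 17.4 ] tip [454.9   9.  208.1] rot [177.6   5.7 -18.7] q7 -24 t 38.3
(array([464.11403956,  12.28148704,  66.39611851]), np.float64(0.062296289476107214)) (array([462.6707087 ,  13.18407515, 164.7642801 ]), np.float64(0.02912320561809356))
```

```bash
python3 -c "
from h import *
o=telemetry.get_obs(); print({k:np.round(v,3) for k,v in o.items()}); q=o['qpos']; print(q[1]+q[3]+q[5])"
```

```text
{'time_s': np.float64(38.325), 'qpos': array([-47.441,  -1.687,  42.604, 106.634,   1.066,  80.79 , -23.594]), 'joint_velocities': array([-0.302,  2.036, -1.163, -1.402, -0.942, -0.482,  0.561]), 'effort': array([ 5.5700e-01, -2.1057e+01, -1.4000e-02, -3.0102e+01,  1.0700e-01,
        6.1800e-01, -7.0000e-03]), 'tool_pos': array([0.452, 0.01 , 0.176]), 'tool_rot': array([177.624,   5.707, -18.575]), 'force': array([ 0.188, -0.38 , -0.214]), 'wrist_torque': array([-0.051, -0.079,  0.048]), 'grip_width': np.float64(0.087)}
185.73697393640975
```

{"name": "arm_command", "arguments": {"translation": [[0, 0, 0]], "twist": [-10]}}

```text
time_s: 38.45
tool_pos: [0.4524, 0.0107, 0.176]
tool_rot: [178.7, 6.0, -8.3]
force: [-0.4, 0.2, 0.5]
grip_width: 0.0869
```

```bash
python3 -c "
from h import *
o=telemetry.get_obs(); print({k:np.round(v,3) for k,v in o.items()}); q=o['qpos']; print(q[1]+q[3]+q[5])"
```

```text
{'time_s': np.float64(38.45), 'qpos': array([-47.628,  -1.625,  42.723, 106.617,   1.009,  80.756, -13.386]), 'joint_velocities': array([-1.3810e+00, -2.6700e-01,  1.4380e+00,  3.9600e-01, -6.0000e-02,
       -3.0000e-02,  8.1329e+01]), 'effort': array([  0.373, -20.485,  -0.439, -30.162,  -0.043,   0.571,  -1.898]), 'tool_pos': array([0.452, 0.011, 0.176]), 'tool_rot': array([178.692,   6.038,  -8.262]), 'force': array([-0.374,  0.235,  0.485]), 'wrist_torque': array([-0.046, -0.035,  0.031]), 'grip_width': np.float64(0.087)}
185.74755673546616
```

{"name": "arm_command", "arguments": {"translation": [[0, 0, 0]], "twist": [0]}}

```text
time_s: 38.58
tool_pos: [0.4528, 0.0115, 0.1756]
tool_rot: [178.7, 6.0, -8.3]
force: [0.3, 0.6, 0.6]
grip_width: 0.0871
```

```bash
python3 -c "
from h import *
o=telemetry.get_obs(); print({k:np.round(v,3) for k,v in o.items()}); q=o['qpos']; print(q[1]+q[3]+q[5])"
```

```text
{'time_s': np.float64(38.575), 'qpos': array([-47.67 ,  -1.526,  42.706, 106.586,   0.963,  80.73 , -13.5  ]), 'joint_velocities': array([-0.288,  0.68 , -0.294, -0.196, -0.382, -0.252, -1.597]), 'effort': array([  0.158, -20.547,  -0.411, -30.163,  -0.043,   0.597,   0.558]), 'tool_pos': array([0.453, 0.011, 0.176]), 'tool_rot': array([178.653,   6.046,  -8.335]), 'force': array([0.315, 0.635, 0.571]), 'wrist_torque': array([-0.058, -0.053, -0.002]), 'grip_width': np.float64(0.087)}
185.79066432244002
```

{"name": "arm_command", "arguments": {"translation": [[0, 0, 0], [0, 0, 0], [0, 0, 5], [0, 0, 5], [0, 0, 0]], "twist": [6, 5.5, 0, 0, 0]}}

```text
time_s: 39.2
tool_pos: [0.4448, 0.0137, 0.0735]
tool_rot: [177.2, 5.5, -21.1]
force: [0.7, 0.8, 0.9]
grip_width: 0.0867
```

```bash
python3 -c "
from h import *
goto(464.3,12.3,32,-20); q=telemetry.get_obs()['qpos']; print(q.round(1),q[1]+q[3]+q[5])"
```

```text
twist -1.1 shift [ 2.28 -0.71  7.12] tip [448.2  14.1 105.3] rot [177.2   5.5 -21.1] q7 -23 t 39.2
[-46.7   3.9  43.3 114.9  -2.6  68.4 -23.3] 187.20071845311975
```

I'll turn the jaws to the tangential direction (yaw 70). That way the radial lean of the tool stays in the pad plane and won't tilt the pot.

{"name": "arm_command", "arguments": {"translation": [[0, 0, 0], [0, 0, 0], [0, 0, 0], [0, 0, 0], [0, 0, 0], [0, 0, 0], [0, 0, 0], [0, 0, 0], [0, 0, 0], [0, 0, 0]], "twist": [-10, -10, -10, -10, -10, -10, -10, -10, -10, 0]}}

```text
time_s: 40.45
tool_pos: [0.4632, 0.0185, 0.0938]
tool_rot: [-175.8, 1.9, 70.9]
force: [0.2, -0.8, -0.0]
grip_width: 0.0867
```

```bash
python3 -c "
from h import *
goto(464.3,12.3,32,70); q=telemetry.get_obs()['qpos']; print(q.round(1),q[1]+q[3]+q[5])"
```

```text
twist 0.9 shift [-0.32  0.76  9.36] tip [465.8  18.7 125.7] rot [-175.8    1.9   70.9] q7 68 t 40.5
[-43.1   3.4  39.1 112.4  -2.2  69.5  67.6] 185.39386301978325
```

{"name": "arm_command", "arguments": {"translation": [[-0.3, 0.6, 1], [0, 0, 2], [0, 0, 1.5], [0, 0, 0]], "twist": [0, 0, 0, 0]}}

```text
time_s: 40.95
tool_pos: [0.4671, 0.0128, 0.0483]
tool_rot: [-176.0, 1.9, 70.3]
force: [0.8, -0.3, -0.1]
grip_width: 0.0871
```

```bash
python3 -c "
from h import *
goto(463,12.3,32,70)"
```

```text
twist 0.3 shift [-0.13 -0.25  4.86] tip [469.5  13.1  80.2] rot [-176.     1.9   70.3] q7 70 t 41.0
```

{"name": "arm_command", "arguments": {"translation": [[-0.1, -0.25, 1.2], [0, 0, 1.2], [0, 0, 1.2], [0, 0, 1], [0, 0, 0]], "twist": [0, 0, 0, 0, 0]}}

```text
time_s: 41.58
tool_pos: [0.4608, 0.0124, -0.0001]
tool_rot: [-176.0, 1.9, 70.2]
force: [0.6, 0.0, -0.4]
grip_width: 0.087
```

```bash
python3 -c "
from h import *
goto(463,12.3,32,70)"
```

```text
twist 0.2 shift [-0.04 -0.01 -0.02] tip [463.2  12.6  31.8] rot [-176.     1.9   70.2] q7 73 t 41.6
```

{"name": "arm_command", "arguments": {"translation": [[0, 0, 0], [0, 0, 0], [0, 0, 0], [0, 0, 0], [0, 0, 0]], "twist": [0, 0, 0, 0, 0], "grip": 0, "force": 20}}

```text
time_s: 42.2
tool_pos: [0.4619, 0.0123, 0.0008]
tool_rot: [-176.1, 1.9, 70.2]
force: [-0.7, -0.7, -1.4]
grip_width: 0.0568
```

{"name": "arm_command", "arguments": {"translation": [[0, 0, -1], [0, 0, -2], [0, 0, -3], [0, 0, -3], [0, 0, 0]], "twist": [0, 0, 0, 0, 0]}}

```text
time_s: 42.82
tool_pos: [0.4681, 0.0129, 0.0942]
tool_rot: [-176.1, 1.9, 70.2]
force: [-0.0, 0.5, -2.1]
grip_width: 0.057
```

```bash
python3 -c "
from h import *
goto(644,-178,125)"
```

```text
twist 0 shift [-12.08  22.79  -1.04] tip [470.5  13.1 126.1] rot [-176.1    1.9   70.2] q7 68 t 42.8
```

{"name": "arm_command", "arguments": {"translation": [[-1.4, 2.6, -0.3], [-1.5, 2.9, -0.3], [-1.5, 2.9, -0.2], [-1.5, 2.9, -0.2], [-1.5, 2.9, 0], [-1.5, 2.9, 0], [-1.5, 2.9, 0], [-1.4, 2.6, 0], [0, 0, 0]], "twist": [0, 0, 0, 0, 0, 0, 0, 0, 0]}}

```text
time_s: 43.95
tool_pos: [0.6388, -0.1767, 0.079]
tool_rot: [-175.1, 2.1, 70.5]
force: [-0.4, 0.9, -1.8]
grip_width: 0.0568
```

```bash
python3 -c "
from h import *
goto(644,-178,32); q=telemetry.get_obs()['qpos']; print(q.round(1),q[1]+q[3]+q[5])"
```

```text
twist 0 shift [0.22 0.93 7.84] tip [ 641.7 -176.5  110.9] rot [-175.1    2.1   70.5] q7 97 t 44.0
[-17.2  33.   42.2  84.1 -19.9  76.2  97.2] 193.31892661851396
```

{"name": "arm_command", "arguments": {"translation": [[0.2, 0.6, 1.5], [0, 0, 2], [0, 0, 1.5], [0, 0, 1], [0, 0, 0]], "twist": [0, 0, 0, 0, 0]}}

```text
time_s: 44.58
tool_pos: [0.6361, -0.1725, 0.0109]
tool_rot: [-174.7, 2.0, 70.6]
force: [0.3, 0.5, -1.7]
grip_width: 0.0568
```

```bash
python3 -c "
from h import *
goto(644,-178,32)"
```

```text
twist 0 shift [-0.33  0.73  1.03] tip [ 639.3 -172.4   42.8] rot [-174.7    2.    70.6] q7 98 t 44.6
```

{"name": "arm_command", "arguments": {"translation": [[-0.3, 0.6, 0.2], [0, 0, 0.3], [0, 0, 0.2], [0, 0, 0]], "twist": [0, 0, 0, 0]}}

```text
time_s: 45.08
tool_pos: [0.6419, -0.1783, 0.0049]
tool_rot: [-174.9, 2.0, 70.6]
force: [-0.0, 0.1, -1.5]
grip_width: 0.0567
```

{"name": "arm_command", "arguments": {"translation": [[0, 0, 0.15], [0, 0, 0]], "twist": [0, 0]}}

```text
time_s: 45.32
tool_pos: [0.6419, -0.1783, 0.0036]
tool_rot: [-174.9, 1.9, 70.6]
force: [-0.6, 0.5, -1.3]
grip_width: 0.0569
```

```bash
python3 -c "
from h import *
goto(644,-178,32)"
```

```text
twist 0 shift [-0.   -0.06  0.36] tip [ 645.  -178.2   35.5] rot [-174.9    1.9   70.6] q7 99 t 45.3
```

{"name": "arm_command", "arguments": {"translation": [[0, 0, 0.2], [0, 0, 0]], "twist": [0, 0]}}

```text
time_s: 45.58
tool_pos: [0.6419, -0.1784, 0.0017]
tool_rot: [-174.9, 1.9, 70.6]
force: [0.0, 0.3, -2.0]
grip_width: 0.0563
```

{"name": "arm_command", "arguments": {"translation": [[0, 0, 0.12], [0, 0, 0]], "twist": [0, 0], "force": 10}}

```text
time_s: 45.82
tool_pos: [0.6417, -0.1785, 0.0012]
tool_rot: [-174.9, 1.9, 70.6]
force: [-0.2, 0.5, -0.5]
grip_width: 0.0566
```

{"name": "arm_command", "arguments": {"translation": [[0, 0, 0.12], [0, 0, 0]], "twist": [0, 0]}}

```text
time_s: 46.08
tool_pos: [0.6417, -0.1785, 0.0011]
tool_rot: [-175.0, 1.9, 70.6]
force: [-0.8, 0.6, -1.4]
grip_width: 0.0566
```

{"name": "arm_command", "arguments": {"translation": [[0, 0, 0.15], [0, 0, 0]], "twist": [0, 0], "force": 5}}

```text
time_s: 46.32
tool_pos: [0.6421, -0.1792, 0.0005]
tool_rot: [-175.0, 1.9, 70.6]
force: [-0.8, -0.4, 0.1]
grip_width: 0.0566
```

{"name": "arm_command", "arguments": {"translation": [[0, 0, 0], [0, 0, 0], [0, 0, 0], [0, 0, 0]], "twist": [0, 0, 0, 0], "grip": 100}}

```text
time_s: 46.82
tool_pos: [0.6424, -0.179, -0.0005]
tool_rot: [-175.1, 1.9, 70.6]
force: [0.3, -0.7, 0.5]
grip_width: 0.0841
```

{"name": "arm_command", "arguments": {"translation": [[0, 0, -1.5], [0, 0, -3], [0, 0, -4], [0, 0, -4], [0, 0, -4], [0, 0, 0]], "twist": [0, 0, 0, 0, 0, 0]}}

```text
time_s: 47.58
tool_pos: [0.6591, -0.1793, 0.1745]
tool_rot: [-175.3, 1.9, 70.6]
force: [-0.4, 0.2, -0.2]
grip_width: 0.087
```

```bash
python3 -c "
from h import *
c=snap('scene');s=snap('side')
print(pots([c],'pot_square',(.644,-.178),.012,yaws=(-20,)))
for cs in ([c],[s]): print(pots(cs,'pot_oblong',(.48,-.304),.012,yaws=(131,)),bats(cs,'bat_square',(.482,-.306),yaws=(65,)))
goto(480,-303,170,42)
q=telemetry.get_obs()['qpos']; print(q.round(1))"
```

```text
(array([ 677.95890953, -175.68586366,  -36.10790895]), np.float64(0.38981299053648133))
(array([ 478.88644547, -302.80131173,  130.73845808]), np.float64(0.05906138953559614)) (array([ 481.35679337, -304.74772541,   64.8758253 ]), np.float64(0.06245983806708644))
(array([ 481.71325142, -308.47085772,  127.59604127]), np.float64(0.08490497342168501)) (array([ 485.32042056, -311.90556847,   68.40075989]), np.float64(0.16452205882352944))
twist 28.6 shift [-21.45  -2.49   4.95] tip [ 660.1 -178.2  202.4] rot [-175.     2.    70.6] q7 96 t 47.7
[-16.   32.   43.2  74.5 -19.   86.4  96. ]
```

{"name": "arm_command", "arguments": {"translation": [[0, 0, 0], [0, 0, 0], [0, 0, 0], [-3, -0.4, 0], [-3.1, -0.4, 0], [-3.1, -0.4, 0], [-3.1, -0.4, 0], [-3.1, -0.4, 0], [-3.1, -0.4, 0], [-3, -0.4, 0]], "twist": [9.5, 9.5, 9.5, 0, 0, 0, 0, 0, 0, 0]}}

```text
time_s: 48.92
tool_pos: [0.4651, -0.2945, 0.1751]
tool_rot: [-175.3, 5.0, 41.5]
force: [-0.4, -0.5, -0.2]
grip_width: 0.0869
```

```bash
python3 -c "
from h import *
goto(480,-303,24,41)
w=snap('wrist'); cv2.imwrite('pics/w11.png',w['img'])
print(pots([w],'pot_oblong',(.48,-.304),.012,yaws=(131,),box=120),bats([w],'bat_square',(.482,-.306),yaws=(65,),box=120))
q=telemetry.get_obs()['qpos']; print(q.round(1))"
```

```text
twist 0.5 shift [ 1.89  2.84 18.02] tip [ 468.9 -294.7  206.8] rot [-175.3    5.    41.5] q7 80 t 48.9
(array([ 481.55474152, -303.53469202,  132.4402403 ]), np.float64(0.07796615781979532)) (array([ 485.81268613, -304.12903294,   65.18729939]), np.float64(0.032591640357676255))
[-19.1  17.1  56.9  94.4 -10.3  82.   80.3]
```

View pics/w11.png

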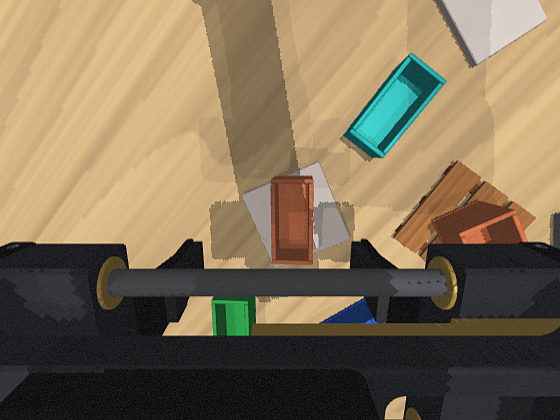

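The red-brown trough at (292,220) lies between the fingers on the square bat. Green (233,316), blue (350,312) and turquoise (393,105) are clear of it. The square pot is standing on the stand at (485,235).

{"name": "arm_command", "arguments": {"translation": [[0, 0, 0], [0, 0, 0], [0, 0, 0], [0, 0, 0]], "twist": [-10, -10, -10, 0]}}

```text
time_s: 49.48
tool_pos: [0.457, -0.2965, 0.1717]
tool_rot: [-172.9, 1.8, 71.7]
force: [-0.1, -0.2, -0.0]
grip_width: 0.0871
```

{"name": "arm_command", "arguments": {"translation": [[0, 0, 0], [0, 0, 0], [0, 0, 0], [0, 0, 0]], "twist": [10, 10, 10, 0]}}

```text
time_s: 49.98
tool_pos: [0.4558, -0.2947, 0.1691]
tool_rot: [-174.6, 5.4, 40.3]
force: [-0.1, -0.0, 0.1]
grip_width: 0.087
```

```bash
python3 -c "
from h import *
goto(480.5,-303.3,24,41.5)
q=telemetry.get_obs()['qpos']; print(q.round(1))"
```

```text
twist -1.2 shift [ 2.62  3.65 17.24] tip [ 460.  -295.1  200.8] rot [-174.6    5.4   40.3] q7 79 t 50.0
[-19.   17.3  56.8  95.1 -10.4  82.   79.4]
```

{"name": "arm_command", "arguments": {"translation": [[0.6, 0.9, 2], [0.6, 0.9, 2], [0.6, 0.8, 2], [0.6, 0.8, 2], [0, 0, 0], [0, 0, 0]], "twist": [0, 0, 0, 0, 0, 0]}}

```text
time_s: 50.72
tool_pos: [0.4858, -0.3032, 0.0811]
tool_rot: [-174.4, 5.4, 40.8]
force: [0.1, -0.2, 0.4]
grip_width: 0.0871
```

```bash
python3 -c "
from h import *
goto(480.5,-303.3,24,41.5)
q=telemetry.get_obs()['qpos']; print(q.round(1))"
```

```text
twist -0.7 shift [0.12 0.22 8.93] tip [ 490.1 -303.6  112.8] rot [-174.4    5.4   40.8] q7 83 t 50.7
[-13.8  26.4  52.8  96.4 -17.3  74.6  83.4]
```

{"name": "arm_command", "arguments": {"translation": [[0, 0, -5], [0, 0, 0], [0, 0, 5], [0, 0, 0], [0, 0, 0], [0, 0, 0], [0, 0, 0], [0, 0, 0]], "twist": [0, 0, 0, 0, -8, -8, 8, 8]}}

```text
time_s: 51.72
tool_pos: [0.4892, -0.3056, 0.0921]
tool_rot: [-175.0, 5.0, 41.0]
force: [-0.7, -0.3, 0.4]
grip_width: 0.0871
```

```bash
python3 -c "
from h import *
goto(480.5,-303.3,24,41.5)
q=telemetry.get_obs()['qpos']; print(q.round(1))"
```

```text
twist -0.5 shift [ 0.09 -0.15 10.07] tip [ 493.2 -305.9  123.9] rot [-175.    5.   41.] q7 83 t 51.7
[-13.9  25.6  53.   95.8 -16.9  75.1  83.4]
```

{"name": "arm_command", "arguments": {"translation": [[0, 0, -5], [0, 0, -5], [0, 0, 0], [0, 0, 5.5], [0, 0, 5.5], [0, 0, 0], [0, 0, 0], [0, 0, 0], [0, 0, 0], [0, 0, 0]], "twist": [0, 0, 0, 0, 0, -8, 8, -8, 8, 0]}}

```text
time_s: 52.98
tool_pos: [0.4894, -0.3073, 0.091]
tool_rot: [-175.4, 4.8, 41.0]
force: [-0.1, 0.1, -0.2]
grip_width: 0.0872
```

{"name": "arm_command", "arguments": {"translation": [[0, 0, -4.5], [0, 0, -4.5], [0, 0, 0], [0, 0, 5.5], [0, 0, 5.5], [0, 0, 0], [0, 0, 0], [0, 0, 0], [0, 0, 0], [0, 0, 0]], "twist": [0, 0, 0, 0, 0, -8, 8, -8, 8, 0]}}

```text
time_s: 54.22
tool_pos: [0.4817, -0.3047, 0.0658]
tool_rot: [-174.8, 4.8, 42.4]
force: [0.5, -0.2, -0.8]
grip_width: 0.0865
```

```bash
python3 -c "
from h import *
goto(480.5,-303.3,24,41.5)
q=telemetry.get_obs()['qpos']; print(q.round(1))"
```

```text
twist 0.9 shift [0.37 0.19 7.36] tip [ 485.6 -305.1   97.5] rot [-174.8    4.8   42.4] q7 85 t 54.2
[-13.3  26.2  52.1  98.2 -17.5  72.2  85.4]
```

{"name": "arm_command", "arguments": {"translation": [[0.2, 0.1, 1.5], [0, 0, 1.5], [0, 0, 1.5], [0, 0, 0]], "twist": [0.5, 0, 0, 0]}}

```text
time_s: 54.72
tool_pos: [0.4764, -0.3026, 0.0159]
tool_rot: [-174.6, 4.9, 42.2]
force: [0.1, -0.0, -0.7]
grip_width: 0.0869
```

```bash
python3 -c "
from h import *
goto(478.3,-303.2,27,41.5)"
```

```text
twist 0.7 shift [0.   0.07 2.08] tip [ 480.4 -302.9   47.7] rot [-174.6    4.9   42.2] q7 87 t 54.7
```

{"name": "arm_command", "arguments": {"translation": [[0, 0.05, 1], [0, 0, 1], [0, 0, 0]], "twist": [0, 0, 0]}}

```text
time_s: 55.1
tool_pos: [0.4743, -0.303, -0.0051]
tool_rot: [-174.7, 4.9, 42.2]
force: [-0.3, -0.4, -0.1]
grip_width: 0.087
```

{"name": "arm_command", "arguments": {"translation": [[0, 0, 0], [0, 0, 0], [0, 0, 0], [0, 0, 0], [0, 0, 0], [0, 0, 0]], "twist": [0, 0, 0, 0, 0, 0], "grip": 0, "force": 15}}

```text
time_s: 55.85
tool_pos: [0.4753, -0.3035, -0.004]
tool_rot: [-174.8, 4.9, 42.2]
force: [-0.5, 0.2, -1.5]
grip_width: 0.0478
```

```bash
python3 -c "
from h import *
goto(478.3,-303.2,27,41.5)"
```

```text
twist 0.7 shift [-0.03 -0.11  0.08] tip [ 479.3 -303.8   27.7] rot [-174.8    4.9   42.2] q7 88 t 55.9
```

{"name": "arm_command", "arguments": {"translation": [[0, 0, -0.8], [0, 0, -2], [0, 0, -3], [0, 0, -3], [0, 0, -2], [0, 0, 0]], "twist": [0, 0, 0, 0, 0, 0]}}

```text
time_s: 56.6
tool_pos: [0.49, -0.3055, 0.1115]
tool_rot: [-174.9, 4.8, 42.2]
force: [0.6, -0.4, -1.6]
grip_width: 0.0471
```

```bash
python3 -c "
from h import *
goto(462,13,125,75.2)
q=telemetry.get_obs()['qpos']; print(q.round(1))
c=snap('scene');s=snap('side')
I=[]
for k in (c,s):
  u,v=proj(k,[.48,-.303,.1])[0].astype(int); I.append(cv2.resize(k['img'][v-40:v+40,u-40:u+40],(400,400)))
cv2.imwrite('pics/w12.png',np.hstack(I))"
```

```text
twist -33.0 shift [ 30.02 -11.08   2.5 ] tip [ 493.9 -305.8  143.3] rot [-174.9    4.8   42.2] q7 84 t 56.6
[-14.2  24.4  53.3  94.6 -16.   76.9  84. ]
```

View pics/w12.png

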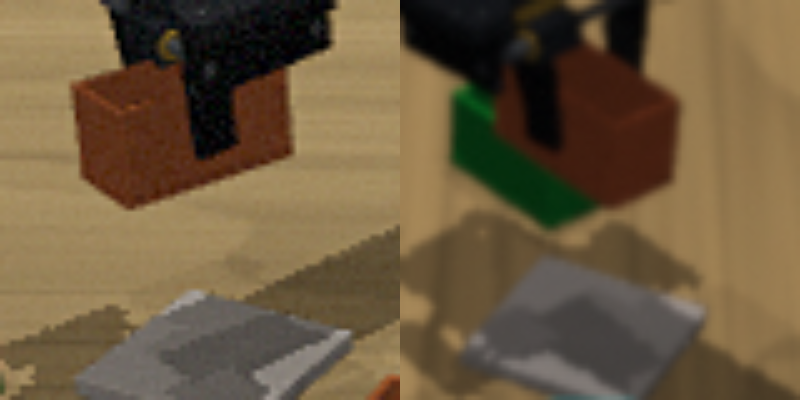

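The trough hangs well in the grip. On to the oblong bat.

{"name": "arm_command", "arguments": {"translation": [[2, -2.6, 0], [2.1, -2.9, 0], [2.1, -2.9, 0], [2.1, -2.9, 0], [2.1, -2.9, 0], [2.1, -2.9, 0], [2.1, -2.9, 0], [2.1, -2.9, 0], [2, -2.6, 0], [0, 0, 0]], "twist": [0, 0, 0, 0, 0, 0, 0, 0, 0, 0]}}

```text
time_s: 57.95
tool_pos: [0.447, 0.0201, 0.1071]
tool_rot: [-174.1, 5.8, 42.1]
force: [-0.5, -1.4, -1.7]
grip_width: 0.0475
```

```bash
python3 -c "
from h import *
goto(462,13,28,75.2)
q=telemetry.get_obs()['qpos']; print(q.round(1))"
```

```text
twist -33.1 shift [-0.07  2.73 10.8 ] tip [451.6  19.8 138.7] rot [-174.1    5.8   42.1] q7 41 t 58.0
[-49.9   4.4  47.3 110.8  -4.3  74.5  40.9]
```

Twist to yaw 75 following a short fast descent (which tends to lessen the lean), then re-measure.

{"name": "arm_command", "arguments": {"translation": [[0, 0.8, 2], [0, 0.8, 2], [0, 0, 0], [0, 0, 0], [0, 0, 0], [0, 0, 0], [0, 0, 0], [0, 0, 0]], "twist": [0, 0, -8, -8, -8, -8, 0, 0]}}

```text
time_s: 58.95
tool_pos: [0.4464, -0.0014, 0.0597]
tool_rot: [-171.5, 2.2, 74.2]
force: [0.1, -0.1, -2.2]
grip_width: 0.0473
```

```bash
python3 -c "
from h import *
goto(462,13,28,75.2)
w=snap('wrist'); print(bats([w],'bat_oblong',(.461,.012),yaws=(165,),box=120))
q=telemetry.get_obs()['qpos']; print(q.round(1))"
```

```text
twist -1.0 shift [1.91 1.58 6.09] tip [451.3  -1.5  91.3] rot [-171.5    2.2   74.2] q7 78 t 59.0
(array([462.20674821,  13.3406887 , 164.66722949]), np.float64(0.4590081928710431))
[-44.2   8.8  44.9 113.2  -6.7  69.5  77.8]
```

{"name": "arm_command", "arguments": {"translation": [[0.9, 0.7, 0.5], [0.9, 0.7, 0.5], [0, 0, 1], [0, 0, 1], [0, 0, 0], [0, 0, 0]], "twist": [-1, 0, 0, 0, 0, 0]}}

```text
time_s: 59.75
tool_pos: [0.4603, 0.0134, 0.024]
tool_rot: [-171.4, 2.2, 75.2]
force: [0.6, 0.6, -2.0]
grip_width: 0.0475
```

```bash
python3 -c "
from h import *
goto(460,12.7,28,75.2)"
```

```text
twist 0.0 shift [-0.09 -0.07  2.81] tip [465.3  13.4  55.6] rot [-171.4    2.2   75.2] q7 80 t 59.8
```

{"name": "arm_command", "arguments": {"translation": [[-0.1, -0.05, 1], [0, 0, 0.8], [0, 0, 0.3], [0, 0, 0]], "twist": [0, 0, 0, 0]}}

```text
time_s: 60.25
tool_pos: [0.4561, 0.0125, 0.0022]
tool_rot: [-171.4, 2.2, 75.2]
force: [-0.2, -0.2, -1.4]
grip_width: 0.0478
```

```bash
python3 -c "
from h import *
goto(460,12.7,28,75.2)
c=snap('scene');s=snap('side')
I=[]
for k in (c,s):
  u,v=proj(k,[.462,.013,.04])[0].astype(int); I.append(cv2.resize(k['img'][v-40:v+40,u-40:u+40],(400,400)))
cv2.imwrite('pics/w13.png',np.hstack(I))"
```

```text
twist -0.0 shift [ 0.03 -0.02  0.59] tip [461.   12.4  33.8] rot [-171.4    2.2   75.2] q7 82 t 60.2
```

View pics/w13.png

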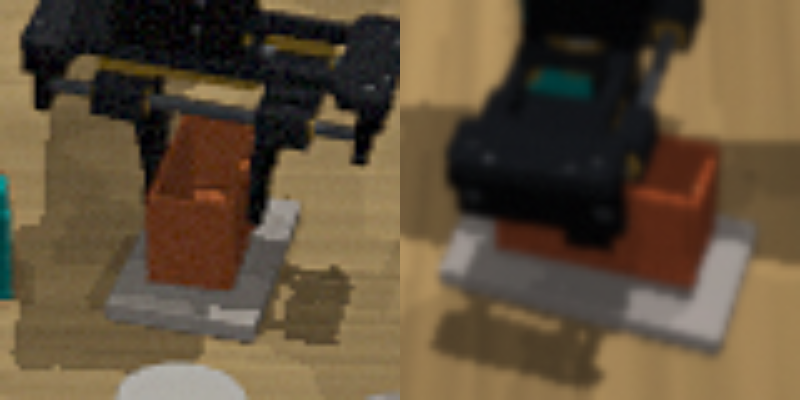

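The trough is lengthwise over the oblong bat with a slight lean, so I'll lower it gently with a soft grip to let it pivot flat.

{"name": "arm_command", "arguments": {"translation": [[0, 0, 0.15], [0, 0, 0.1], [0, 0, 0]], "twist": [0, 0, 0], "force": 8}}

```text
time_s: 60.72
tool_pos: [0.4566, 0.0127, 0.0003]
tool_rot: [-171.5, 2.1, 75.2]
force: [-0.3, -0.1, -2.1]
grip_width: 0.0477
```

{"name": "arm_command", "arguments": {"translation": [[0, 0, 0.12], [0, 0, 0.1], [0, 0, 0]], "twist": [0, 0, 0]}}

```text
time_s: 61.1
tool_pos: [0.4561, 0.0129, -0.0018]
tool_rot: [-171.5, 2.1, 75.2]
force: [-0.9, 0.4, -0.8]
grip_width: 0.0469
```

{"name": "arm_command", "arguments": {"translation": [[0, 0, 0.12], [0, 0, 0.1], [0, 0, 0]], "twist": [0, 0, 0], "force": 5}}

```text
time_s: 61.48
tool_pos: [0.456, 0.013, -0.0036]
tool_rot: [-171.5, 2.1, 75.2]
force: [-0.5, 0.8, -0.4]
grip_width: 0.0467
```

```bash
python3 -c "
from h import *
goto(460,12.7,28,75.2)"
```

```text
twist 0.0 shift [-0.04 -0.08  0.02] tip [460.9  12.9  28.1] rot [-171.5    2.1   75.2] q7 82 t 61.5
```

{"name": "arm_command", "arguments": {"translation": [[0, 0, 0.12], [0, 0, 0]], "twist": [0, 0]}}

```text
time_s: 61.72
tool_pos: [0.4562, 0.013, -0.0041]
tool_rot: [-171.5, 2.0, 75.2]
force: [-0.3, 0.1, -1.7]
grip_width: 0.0464
```

{"name": "arm_command", "arguments": {"translation": [[0, 0, 0.12], [0, 0, 0]], "twist": [0, 0]}}

```text
time_s: 61.98
tool_pos: [0.4564, 0.0129, -0.0047]
tool_rot: [-171.5, 2.0, 75.2]
force: [-0.9, 0.1, 0.3]
grip_width: 0.0466
```

Settled, with the opening at about 46.5 mm and the weight off the gripper. Release.

{"name": "arm_command", "arguments": {"translation": [[0, 0, 0], [0, 0, 0], [0, 0, 0], [0, 0, 0], [0, 0, 0]], "twist": [0, 0, 0, 0, 0], "grip": 100}}

```text
time_s: 62.6
tool_pos: [0.4567, 0.0127, -0.0053]
tool_rot: [-171.6, 2.0, 75.2]
force: [-0.4, -1.1, 0.6]
grip_width: 0.0846
```

{"name": "arm_command", "arguments": {"translation": [[0, 0, -1.5], [0, 0, -2.5], [0, 0, -3.5], [0, 0, -4], [0, 0, -4], [0, 0, 0]], "twist": [0, 0, 0, 0, 0, 0]}}

```text
time_s: 63.35
tool_pos: [0.4822, 0.0112, 0.1576]
tool_rot: [-171.8, 2.0, 75.1]
force: [-0.2, -0.2, -0.1]
grip_width: 0.0872
```

```bash
python3 -c "
from h import *
c=snap('scene');s=snap('side');w=snap('wrist')
for cs in ([c],[s],[w]): print(pots(cs,'pot_oblong',(.462,.013),.012,yaws=(165,),box=110),bats(cs,'bat_oblong',(.462,.013),yaws=(165,),box=110))
goto(644,-178,150)
q=telemetry.get_obs()['qpos']; print(q.round(1))"
```

```text
(array([461.64583595,  13.27973802, 167.23369449]), np.float64(0.06312625250501003)) (array([460.12302795,  13.9947493 , 165.66200121]), np.float64(0.07945328927605888))
(array([461.29913229,   9.2964567 , 168.6095387 ]), np.float64(0.07371349095966617)) (array([462.53607642,   9.27846856, 165.10789429]), np.float64(0.09302507836990592))
(array([461.97950111,  12.45161582, 165.54267945]), np.float64(0.04370703062544512)) (array([462.92286075,  13.4487378 , 165.02990475]), np.float64(0.039739966082532496))
twist 0 shift [-14.03  20.72   0.96] tip [483.8  11.2 185.3] rot [-171.4    2.2   75.1] q7 76 t 63.5
[-45.3   7.5  45.2 102.8  -5.5  80.9  76.2]
```

The trough is within about 2 mm and 2° of its bat. Now the square pot.

{"name": "arm_command", "arguments": {"translation": [[-1.6, 2.4, -0.2], [-1.7, 2.6, -0.2], [-1.7, 2.6, -0.2], [-1.7, 2.6, -0.2], [-1.7, 2.6, -0.2], [-1.7, 2.6, 0], [-1.7, 2.6, 0], [-1.6, 2.4, 0], [0, 0, 0], [0, 0, 0]], "twist": [1, 1, 1, 1, 0.5, 0, 0, 0, 0, 0]}}

```text
time_s: 64.75
tool_pos: [0.6239, -0.1808, 0.1213]
tool_rot: [-169.9, 3.2, 70.7]
force: [-0.3, 1.1, 0.4]
grip_width: 0.087
```

```bash
python3 -c "
from h import *
goto(645,-178.8,34,70.5)
c=snap('scene');s=snap('side');w=snap('wrist')
for k in (c,s): print(fit([(k,near(k,pale(k),(.482,-.305),.012),None)],'bat_square',(.482,-.305),0,yaws=(65,)))
q=telemetry.get_obs()['qpos']; print(q.round(1))
i=w['img'].copy()
for z in (.012,.078):
  P=proj(w,np.c_[rect(.056,.056)@np.array([[np.cos(a(70.5)),np.sin(a(70.5))],[-np.sin(a(70.5)),np.cos(a(70.5))]])+[.6465,-.1788],np.full(4,z)]); cv2.polylines(i,[np.round(P).astype(int)],True,(255,0,0) if z<.05 else (0,255,0))
cv2.imwrite('pics/w14.png',cv2.resize(i[60:340,100:460],(720,560)))"
```

```text
twist 0.2 shift [ 1.39  3.42 11.39] tip [ 629.8 -181.   152.7] rot [-169.9    3.2   70.7] q7 99 t 64.8
(array([ 482.74700405, -304.62346296,   64.792582  ]), np.float64(0.05199784340741631))
(array([ 486.36721884, -307.86551679,   64.31139605]), np.float64(0.10953496977920318))
[-17.6  35.5  46.3  77.8 -20.7  86.7  98.6]
```

View pics/w14.png

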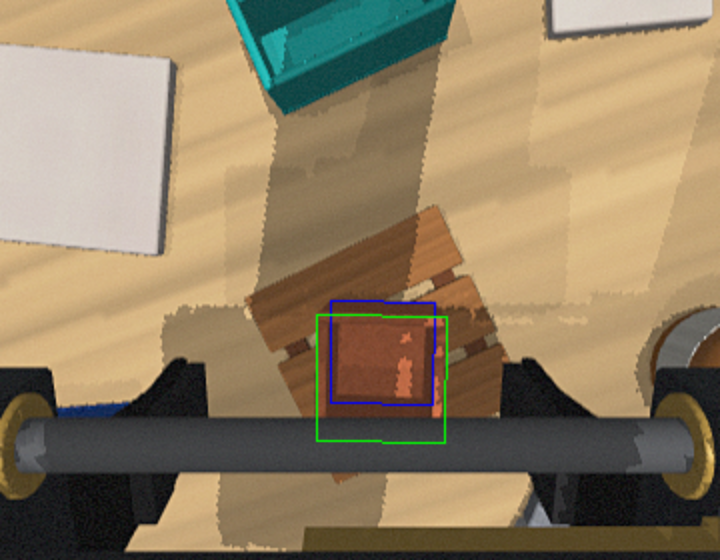

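The predicted rim outline (green) matches the pot rim to within about 2 mm. Approaching.

{"name": "arm_command", "arguments": {"translation": [[0.7, 1.2, 1], [0.6, 1.2, 1], [0, 0.7, 1], [0, 0, 1], [0, 0, 0], [0, 0, 0]], "twist": [0, 0, 0, 0, 0, 0]}}

```text
time_s: 65.65
tool_pos: [0.6518, -0.1757, 0.073]
tool_rot: [-169.9, 3.1, 70.9]
force: [0.9, -0.6, 0.1]
grip_width: 0.0872
```

```bash
python3 -c "
from h import *
goto(643,-179,36,70.5)"
```

```text
twist 0.4 shift [-0.4  -0.06  6.99] tip [ 657.6 -175.9  104.4] rot [-169.9    3.1   70.9] q7 98 t 65.7
```

{"name": "arm_command", "arguments": {"translation": [[-0.35, 0, 0.5], [0, 0, 1.5], [0, 0, 1.5], [0, 0, 1], [0, 0, 0]], "twist": [0, 0, 0, 0, 0]}}

```text
time_s: 66.28
tool_pos: [0.6411, -0.179, 0.026]
tool_rot: [-169.9, 3.1, 70.8]
force: [-0.9, -0.3, 0.1]
grip_width: 0.0872
```

```bash
python3 -c "
from h import *
goto(643,-179,36,70.5)"
```

```text
twist 0.3 shift [ 0.01 -0.    2.18] tip [ 647.  -179.2   57.5] rot [-169.9    3.1   70.8] q7 100 t 66.3
```

{"name": "arm_command", "arguments": {"translation": [[0, 0, 1.1], [0, 0, 1], [0, 0, 0]], "twist": [0, 0, 0]}}

```text
time_s: 66.65
tool_pos: [0.6373, -0.1788, 0.0041]
tool_rot: [-169.9, 3.1, 70.9]
force: [1.3, -0.5, 0.4]
grip_width: 0.087
```

{"name": "arm_command", "arguments": {"translation": [[0, 0, 0], [0, 0, 0], [0, 0, 0], [0, 0, 0], [0, 0, 0]], "twist": [0, 0, 0, 0, 0], "grip": 0, "force": 20}}

```text
time_s: 67.28
tool_pos: [0.6382, -0.1792, 0.0052]
tool_rot: [-170.1, 3.1, 70.9]
force: [-0.1, 0.2, 0.0]
grip_width: 0.057
```

```bash
python3 -c "
from h import *
goto(643,-179,36,70.5)"
```

```text
twist 0.4 shift [ 0.01 -0.1   0.08] tip [ 644.  -179.4   36.7] rot [-170.1    3.1   70.9] q7 100 t 67.3
```

{"name": "arm_command", "arguments": {"translation": [[0, 0, -0.8], [0, 0, -2], [0, 0, -3], [0, 0, -3], [0, 0, 0]], "twist": [0, 0, 0, 0, 0]}}

```text
time_s: 67.9
tool_pos: [0.6557, -0.18, 0.0977]
tool_rot: [-170.2, 3.1, 70.9]
force: [0.4, -0.5, -2.4]
grip_width: 0.0567
```

```bash
python3 -c "
from h import *
goto(482.7,-304.8,120,64.9)
print(telemetry.get_obs()['qpos'].round(1))"
```

```text
twist 6.0 shift [-18.74 -10.4    4.03] tip [ 661.4 -180.1  129.2] rot [-170.2    3.1   70.9] q7 98 t 67.9
[-15.6  39.8  44.8  74.  -23.   86.2  98.4]
```

{"name": "arm_command", "arguments": {"translation": [[-2, -1.1, 0.3], [-2.4, -1.3, 0.4], [-2.4, -1.3, 0.4], [-2.4, -1.3, 0.4], [-2.4, -1.3, 0.4], [-2.4, -1.3, 0.4], [-2.4, -1.3, 0.4], [-1.5, -0.8, 0.3], [0, 0, 0], [0, 0, 0]], "twist": [1, 1, 1, 1, 1, 1, 0, 0, 0, 0]}}

```text
time_s: 69.15
tool_pos: [0.4683, -0.3147, 0.0869]
tool_rot: [-169.4, 4.4, 63.9]
force: [-0.5, 0.7, -1.3]
grip_width: 0.0567
```

```bash
python3 -c "
from h import *
goto(482,-304.8,60,64.9)
print(telemetry.get_obs()['qpos'].round(1))"
```

```text
twist -1.0 shift [1.66 1.28 5.58] tip [ 474.7 -315.1  118.3] rot [-169.4    4.4   63.9] q7 107 t 69.2
[-12.1  28.1  52.5  94.3 -15.8  78.1 106.9]
```

{"name": "arm_command", "arguments": {"translation": [[0.8, 0.6, 1], [0.8, 0.6, 1], [0, 0, 1.3], [0, 0, 1], [0, 0, 0]], "twist": [-1, 0, 0, 0, 0]}}

```text
time_s: 69.78
tool_pos: [0.4802, -0.301, 0.0362]
tool_rot: [-169.2, 4.2, 65.3]
force: [-0.4, -0.8, -2.3]
grip_width: 0.0568
```

```bash
python3 -c "
from h import *
goto(480,-305,37,64.9)"
```

```text
twist 0.4 shift [-0.38  0.14  3.12] tip [ 486.6 -301.4   67.6] rot [-169.2    4.2   65.3] q7 108 t 69.8
```

{"name": "arm_command", "arguments": {"translation": [[-0.35, 0.1, 0.5], [0, 0, 1], [0, 0, 0.7], [0, 0, 0.2], [0, 0, 0]], "twist": [0, 0, 0, 0, 0]}}

```text
time_s: 70.4
tool_pos: [0.4743, -0.3055, 0.0119]
tool_rot: [-169.3, 4.2, 65.2]
force: [-0.4, 0.5, -2.4]
grip_width: 0.0567
```

```bash
python3 -c "
from h import *
goto(480,-305,37,64.9)"
```

```text
twist 0.3 shift [0.1  0.02 0.62] tip [ 480.7 -305.9   43.2] rot [-169.3    4.2   65.2] q7 109 t 70.4
```

{"name": "arm_command", "arguments": {"translation": [[0.1, 0, 0.25], [0, 0, 0.1], [0, 0, 0]], "twist": [0, 0, 0]}}

```text
time_s: 70.78
tool_pos: [0.4745, -0.3046, 0.0085]
tool_rot: [-169.3, 4.2, 65.2]
force: [-0.0, 0.1, -2.0]
grip_width: 0.0567
```

{"name": "arm_command", "arguments": {"translation": [[0, 0, 0.1], [0, 0, 0.1], [0, 0, 0]], "twist": [0, 0, 0], "force": 8}}

```text
time_s: 71.15
tool_pos: [0.4743, -0.3046, 0.0066]
tool_rot: [-169.4, 4.2, 65.2]
force: [-0.3, 1.0, -1.9]
grip_width: 0.0571
```

{"name": "arm_command", "arguments": {"translation": [[0, 0, 0.1], [0, 0, 0]], "twist": [0, 0]}}

```text
time_s: 71.4
tool_pos: [0.4742, -0.3047, 0.0058]
tool_rot: [-169.4, 4.2, 65.2]
force: [-0.8, 0.3, -1.0]
grip_width: 0.0565
```

{"name": "arm_command", "arguments": {"translation": [[0, 0, 0.1], [0, 0, 0]], "twist": [0, 0], "force": 5}}

```text
time_s: 71.65
tool_pos: [0.4743, -0.3049, 0.0057]
tool_rot: [-169.4, 4.1, 65.2]
force: [-0.5, 0.8, -1.3]
grip_width: 0.0574
```

```bash
python3 -c "
from h import *
goto(480,-305,37,64.9)"
```

```text
twist 0.3 shift [-0.   -0.06  0.02] tip [ 480.6 -305.3   37.1] rot [-169.4    4.1   65.2] q7 109 t 71.7
```

{"name": "arm_command", "arguments": {"translation": [[0, 0, 0.12], [0, 0, 0]], "twist": [0, 0]}}

```text
time_s: 71.9
tool_pos: [0.4744, -0.3053, 0.0052]
tool_rot: [-169.5, 4.1, 65.2]
force: [-0.1, 0.9, 0.9]
grip_width: 0.0574
```

{"name": "arm_command", "arguments": {"translation": [[0, 0, 0.12], [0, 0, 0]], "twist": [0, 0]}}

```text
time_s: 72.15
tool_pos: [0.4744, -0.3058, 0.0047]
tool_rot: [-169.5, 4.2, 65.2]
force: [-0.4, 0.2, 2.2]
grip_width: 0.0577
```

```bash
python3 -c "
from h import *
goto(480,-305,37,64.9)
c=snap('scene'); print(pots([c],'pot_square',(.482,-.305),.012,yaws=(65,)))"
```

```text
twist 0.3 shift [ 0.07 -0.13 -0.07] tip [ 480.7 -306.2   36.1] rot [-169.5    4.2   65.2] q7 109 t 72.2
(array([ 481.82785103, -305.579013  ,   71.10026327]), np.float64(0.30031701303275804))
```

Contact (Fz +2.2 N, 36.1 mm tip height as at the grasp). Release and back off upward.

{"name": "arm_command", "arguments": {"translation": [[0, 0, 0], [0, 0, 0], [0, 0, 0], [0, 0, 0], [0, 0, 0]], "twist": [0, 0, 0, 0, 0], "grip": 100}}

```text
time_s: 72.82
tool_pos: [0.4741, -0.3055, 0.0034]
tool_rot: [-169.5, 4.2, 65.2]
force: [-0.8, -0.2, -0.2]
grip_width: 0.0865
```

{"name": "arm_command", "arguments": {"translation": [[0, 0, -1.5], [0, 0, -2.5], [0, 0, -3.5], [0, 0, -4], [0, 0, -4], [0, 0, -4], [0, 0, 0], [0, 0, 0], [0, 0, 0], [0, 0, 0]], "twist": [0, 0, 0, 0, 0, 0, 0, 0, 0, 0]}}

```text
time_s: 74.08
tool_pos: [0.5135, -0.3084, 0.2063]
tool_rot: [-169.6, 4.2, 65.1]
force: [-0.3, 0.2, -0.1]
grip_width: 0.0868
```

```bash
python3 -c "
from h import *
c=snap('scene');s=snap('side');w=snap('wrist')
for cs in ([c],[s],[w]): print(pots(cs,'pot_square',(.482,-.305),.012,yaws=(65,),box=100),bats(cs,'bat_square',(.482,-.305),yaws=(65,),box=100))
for n,b,x in(('pot_round','bat_round',(.451,.295)),('pot_triangle','bat_triangle',(.63,.157)),('pot_oblong','bat_oblong',(.462,.013))):
  for k in (c,s): p=pots([k],n,x,.012,yaws=(10 if n!='pot_oblong' else 165,)); q=bats([k],b,x,yaws=(10 if n!='pot_oblong' else 165,)); print(n,(p[0]-q[0]).round(1),round(p[1],2))
A=cv2.resize(c['img'][170:290,80:440],(800,267)); B=cv2.resize(s['img'][90:390,180:440],(288,332)); 
i=np.zeros((600,800,3),np.uint8); i[:267]=A; i[268:600,:288]=B; i[268:600,300:743]=cv2.resize(w['img'],(443,332)); cv2.imwrite('pics/w15.png',i)
o=telemetry.get_obs(); print(o['time_s'],o['force'])"
```

```text
(array([ 480.22380334, -305.76787968,   69.72276376]), np.float64(0.061537379562557115)) (array([ 482.50106756, -304.28290469,   63.86310255]), np.float64(0.06497739459573126))
(array([ 482.87115846, -309.8467923 ,   70.0404245 ]), np.float64(0.08922602211365394)) (array([ 485.3601272 , -311.18463631,   67.58674624]), np.float64(0.1461060572442867))
(array([ 482.48436526, -305.7325817 ,   64.57438348]), np.float64(0.058156943727413535)) (array([ 485.76877318, -304.0662747 ,   65.05365361]), np.float64(0.02231841399013068))
pot_round [ 1.8 -0.3 -1.3] 0.09
pot_round [ 0.8 -0.8 -5.2] 0.1
pot_triangle [-2.9  1.9  3.7] 0.23
pot_triangle [ 1.1 -2.3 -2.4] 0.3
pot_oblong [ 1.1 -1.2  2.6] 0.07
pot_oblong [-0.3 -0.   2.9] 0.09
74.225 [ 0.2812071   0.03302359 -0.21955658]
```

View pics/w15.png

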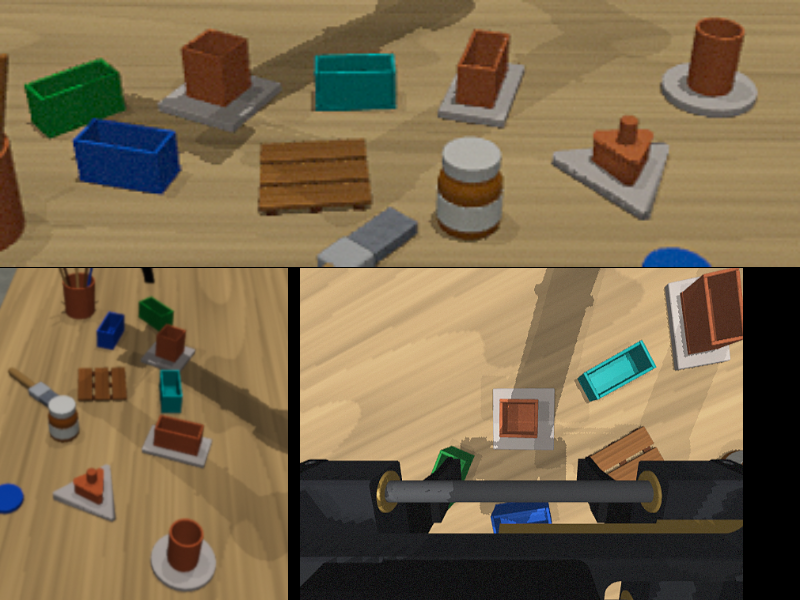

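The picture shows all four pots upright on their own bats: square (216,65), oblong (483,70), round (716,55) and triangular (622,150). The stand is empty, the jar and look-alikes are where they were, and the gripper is clear. Handing in.

```bash
python3 -c "
from cell import env
print(env.sign_off())"
```

```text
the job is handed in; nothing more can be done
None
```

All four pots now stand upright on the bats with their own outlines, and I handed the job in at about 74 s of the 128 s allowed. The triangular box and later the square planter were parked on the stand, and every pot was lowered to light contact before release.

**Last checks:** camera fits of each pot against its bat:

| Pot | Offset from bat centre |
|---|---|
| Round | about 1–2 mm |
| Oblong | about 1–2 mm, about 3° off lengthwise |
| Square | about 3–4 mm, yaw matched to within 0.5–6° depending on the camera |
| Triangular | about 3 mm (weaker fit, cameras disagree by a few mm) |

The last picture shows the jar and the coloured look-alikes unmoved, the stand empty and the gripper clear of everything.

**What failed or disagreed:**
- **First grasp:** it closed above the knob, because the real fingertips end about 32 mm short of the reported TCP. I corrected for that from then on.
- **Tool lean:** the tool gradually leaned to about 11° over the run, and I could not undo it. I worked around it by turning the jaws for most of the later grasps and letting each pot pivot flat at a soft grip before release.
- **Side camera:** it read a few millimetres different in y from the other two cameras, so I relied on those.

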